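Feed the drip pan along its rail, under the glass-draining deck

ROBOT

A 6-joint arm with a two-finger parallel gripper is mounted at the origin on a cart in front of the work surface, level with it; the furniture and walls round the work are solid. World frame = base frame: x ahead of the robot, y to its left, z up, the work surface at z = 0. Lengths are in m, angles in rad, forces in N, time in s.
With the tool pointing down it reaches from about 0.325 to 0.75 m from the base axis. Payload 7.6 kg.
Tool frame: the origin (TCP) lies between the finger pads; the fingertips stand 19 mm ahead of it and the grasp point (between the pads) is the TCP; y points along the fingers, z is the direction in which the jaws open and shut, and the axes are right-handed (so a half turn about y gives the same grasp; the last joint's range is limited). The gripper opens to 85 mm and grips with 20 to 120 N. Pads are 22 mm wide; open, the fingers measure 114 mm over their backs; the gripper's body (76 mm by 85 mm) begins 54 mm behind the grasp point. The pads swing forward as they close: fully open they stand 13 mm farther back than shut.
Start: joints at [-1.316, 0.052, 1.401, -0, 1.689, -0.07], TCP at [0.168, -0.498, 0.25] pointing down, gripper open.
Joint ranges: [-2.9, 2.9], [-0.91, 2.17], [0.12, 2.37], [-1.06, 4.2], [0.26, 2.73], [-2.93, 2.93]. Speed limits (rad/s): [2.57, 2.57, 3.01, 3.14, 3.14, 3.14].

INTERFACE

Orientations are given as a rotation vector (axis times angle).
In Python, from rig import ctrl gives the robot as it stands.
- The arm moves only by the shell command python3 -m crank 'ROWS' [FORCE]. ROWS is JSON, a list of rows, each a list of 5 numbers: the finger opening in mm, from 0 to 85.4, then the shift along the tool's x, y, z in units of 50 mm (1.0 is 50 mm), then the turn about the tool's y in units of 6 degrees (1.0 is 6 degrees). In form: [[claw, tx, ty, tz, spin], ...]. A call has 1 to 5 rows; each row shifts and turns the commanded pose from where the row before left it, along the tool's axes as they then stand; what a row does not reach is not made up. A row lasts 1/10 s, in which the tool goes at most 50 mm and 8.59 degrees, less where a joint would pass 70% of its speed; a pose out of reach is approached as far as the arm can. A call is refused whole if a number of a shift passes 1 or a number of a turn 1, either way. A call with a gripper value outside its range is refused whole. The fingers move at their own pace and stop on an object; FORCE is the grip in N (left out, the last holds). Time passes only in rows, so rows that do not move let the fingers close. It gives the time, the measured TCP pose, the force and the opening at its end, in the units of the state.
- ctrl.observe(): the state, without advancing time (a new reading comes with each control period).
- ctrl.capture(name): name is "side" or "top"; returns the picture (400x640x3 uint8, red, green, blue); there is no depth.
- ctrl.calibration(name): a dict with "intrinsics" (3x3 intrinsics, pixels), "view" (4x4, takes a point from world to camera coordinates). Camera axes: x right, y up, looking along -z (the intrinsics and any distortion apply to the point x, -y, -z); pixel columns grow to the right and rows downward; lengths in m; the calibration is good to about 2 mm. A picture is of the moment at which its call begins. calibration takes no time and is no camera call.
- ctrl.job_done(): hands the job in, once; it reports no verdict.
The state is a dict: "time_s": time; "joint_positions": joint angles; "qvel": joint speeds; "effort": joint torques, N m; "tool_pos": TCP position; "orientation": TCP orientation; "wrist_force": force on the tool from outside, world axes, zero at the start; "wrist_torque": the same for the moment, N m; "gripper_width": finger opening in m.
Only numpy, scipy, OpenCV 4.12 (cv2) and the standard library are available. Lean on these libraries where they do the work, as an engineer would, in place of code of your own. Each camera call takes 0.05 s, during which the arm holds its last target.

TASK

With the wooden push stick, slide the drip pan up against the draining station's back rail, then feed it along under the low deck, its long side kept against that rail all the way, until it is fully home against the end stop and the drop catch has dropped behind it. Move the pan only with the stick, never with the gripper, and leave the draining glasses and the other things undisturbed. Finally lay the stick flat on the counter, clear of the station's board.

Things in the scene. Friction and masses are not known exactly. Their poses are not given: they have to be found in the camera images.
- riser: Draining station, fixed: a dark wood board 30 mm thick carrying a steel back rail, end stop and low slatted deck. Origin: on the BOARD's top, at the corner of the back rail's inner face (x=0) and end stop's face (y=0). +y runs along the rail to its open end (robot's left), -y is the feed direction, +x away from the robot, z up. Board: x=-115..12, y=-14..360 mm; turned 4 to 23 degrees clockwise.
- rail_end (a point): Open (left) end of the back rail, top inner edge (riser x=0, y=350 mm, 24 mm above the board). The rail is the fence: a plain straight bar, inner face at riser x=0, 24 mm high, from here to the end stop.
- deck_entry (a point): Middle of the deck's entry edge, top (riser x=-48, y=150 mm). Deck over y=-10..150, x=-107..10 mm: underside 56, top 66, side rims to 79 mm above the board; two upside-down glasses on it. Front legs 12 mm square, x=-107..-95 mm, at both deck ends; back legs stand on the rail.
- pocket_mouth (a point): Mouth of the inner pocket, 10 mm above the board (riser x=-37, y=70 mm). A front cheek, 24 mm high, face at x=-74 mm, runs from y=70 mm to the end stop: 74 mm clear for the 70 mm pan. A short lead-in before it (to y=84 mm) slants out by 4 mm.
- stop_face (a point): Middle of the end stop's face, 10 mm above the board (riser x=-35, y=0): the middle of the pan's leading end comes here when fully home.
- catch (a joint): Height of the drop catch, m: 0 down (resting on its stop), growing as it is lifted. A small steel blade, 18 mm wide, sliding upright under the deck near the rail (riser x=-23..-5 mm). Down, its foot is 7.5 mm above the board and its upright inner face at y=115 mm. The passing pan lifts it 12 mm by its ramp (1 to 2 N); it drops by itself once the pan's trailing end is past y=115 mm. A stick at the pan's front edge passes clear.
- catch_knob (a point): Top of the catch's small black knob, above the deck (riser x=-14, y=117 mm; 90 mm above the board when down, 102 mm when the pan holds it up).
- drip_pan: Loose black drip pan with slotted steel grille: 70 mm (x) by 110 mm (y) by 20 mm high, flat walls, 0.2 to 0.42 kg. Origin: centre of its underside; -y is its leading end. Starts on the board left of the deck, its centre 52 to 68 mm from the rail (35 mm when touching it), skewed up to 12 degrees. Fully home its centre is at riser x=-35, y=55 mm.
- pan_nose (a point): The pan's leading corner on the rail side, 10 mm up (pan x=35, y=-55 mm). Riser x=0 when it touches the rail.
- pan_tail (a point): The pan's trailing corner on the rail side, 10 mm up (pan x=35, y=55 mm).
- push_stick: Loose light-wood push stick, 155 mm, 0.12 kg, lying flat on the counter right of the board. Origin: on its underside below the handle; +x along the shaft to the notched end, z up. Handle, gripped from above: 24 mm wide (y), x=-35..21 mm, 60 mm high. Shaft: 24 mm wide (y=-12..12), 15 mm high, to the heel face at x=100 mm; beyond it a lip (y=-12..-2 mm) runs on to x=120 mm.
- stick_heel (a point): Middle of the heel face, 7 mm above the underside (stick x=100, y=5 mm). The notched end is an L: with the stick pointing along the feed direction, the heel (y=-2..12 mm) bears on the pan's trailing wall while the lip lies along the pan's front long wall (robot's side) and keeps it to the rail. The stick's y=+12 mm side is one flat face from tail to heel.
- stick_tip (a point): End of the lip, 7 mm above the underside (stick x=120, y=-7 mm).
- glass_a: Small clear glass, 62 mm across, 63 mm tall, upside down on the deck's inner half. Origin: centre of its lower rim. Bystander.
- glass_b: The same kind of glass, on the deck's entry half. Bystander.
- jigger_1: Double steel jigger, 44 mm across, 74 mm tall, at the right end of the counter. Origin under its middle. Bystander.
- tamper_1: Coffee tamper with a black grip, 58 mm across, 82 mm tall, at the right end of the counter. Origin under its middle. Bystander.

How it is judged:
On the way, in this order (a step that is already met when the one before it is completed fails the run):
1. the pan stands square against the back rail, still outside the deck (x of each of pan_nose, pan_tail in the frame of riser above -0.006 m and y of drip_pan in the frame of riser above 0.19 m and angle between the y axis of drip_pan and the y axis of riser, either way round below 0.05 rad), for 0.2 s.
2. the stick drives the pan under the deck with its side against the rail (x of each of pan_nose, pan_tail in the frame of riser above -0.006 m and y of drip_pan in the frame of riser below 0.14 m and contact force between push_stick and drip_pan above 0.1 N), for 0.05 s.
3. the pan is home and the catch has dropped behind it (y of drip_pan in the frame of riser below 0.0615 m and value of joint catch below 0.004 m and x of each of pan_nose, pan_tail in the frame of riser above -0.006 m), for 0.2 s.
At the end, for the whole second after the job is handed in: The pan is at rest within 6.5 mm of the end stop, its rail-side corners within 6 mm of the back rail, square to it within 3 degrees, the catch down behind it (under 4 mm up). The stick lies flat and still on the counter itself, touching neither station nor pan (all of step 3 and angle between the y axis of drip_pan and the y axis of riser, either way round below 0.05 rad and linear speed of each of drip_pan, push_stick below 0.01 m/s and height (world z) of push_stick below 0.006 m and angle between push_stick's own z axis and vertical below 0.08 rad and contact force between push_stick and riser below 0.05 N and contact force between push_stick and drip_pan below 0.05 N).
It fails at once if the pan leaves the rail by more than 8 mm at either rail-side corner while it is being fed under the deck (y of drip_pan in the frame of riser below 0.19 m and x of any of pan_nose, pan_tail in the frame of riser below -0.008 m).
It fails at once if the gripper or arm pushes the pan directly (contact force between any of the fingers, the arm and drip_pan above 0.5 N).
It fails at once if a draining glass is shifted more than 15 mm or tipped (distance of any of glass_a, glass_b from where it was at the start of the episode above 0.015 m or angle between any of glass_a, glass_b's own z axis and vertical above 0.25 rad).
It fails at once if the jigger or tamper is shifted more than 25 mm (distance of any of jigger_1, tamper_1 from where it was at the start of the episode above 0.025 m).
It also fails if it takes over 67 s, if anything falls off the work surface, if the arm or the gripper's body presses on something with over 40 N, if the wrist force passes 120 N, or if a joint passes its speed limit or range.

## Working session

There is one attempt and no reset: what is moved stays moved. The work goes in short steps, Python scripts to look and compute and a shell command to move; the robot and the scene stay as the last step left them, time stands still between calls to the robot, and variables do not carry over. Pictures are saved under pics/ and viewed, and the job is handed in when it is done.

```bash
ls; mkdir -p pics; python3 - <<'E'
from rig import ctrl
import cv2,numpy as np
np.set_printoptions(precision=4,suppress=True)
for n in("side","top"):
    im=ctrl.capture(n); cv2.imwrite(f"pics/{n}0.png",im[:,:,::-1])
    c=ctrl.calibration(n); print(n,c)
print(ctrl.observe())
E
```

```text
pics
side {'intrinsics': array([[456.8602,   0.    , 320.6754],
       [  0.    , 456.8602, 196.8523],
       [  0.    ,   0.    ,   1.    ]]), 'view': array([[-0.9282, -0.372 , -0.0012,  0.4243],
       [ 0.3236, -0.8091,  0.4905, -0.2356],
       [-0.1834,  0.4549,  0.8714, -1.396 ],
       [ 0.    ,  0.    ,  0.    ,  1.    ]])}
top {'intrinsics': array([[413.0765,   0.    , 322.8055],
       [  0.    , 413.0765, 199.2744],
       [  0.    ,   0.    ,   1.    ]]), 'view': array([[ 0.0143, -0.9998, -0.0166, -0.0449],
       [ 0.9978,  0.0132,  0.0647, -0.4792],
       [-0.0645, -0.0175,  0.9978, -1.3075],
       [ 0.    ,  0.    ,  0.    ,  1.    ]])}
{'time_s': 0.1, 'joint_positions': array([-1.3163,  0.0528,  1.4016, -0.    ,  1.6886, -0.0703]), 'qvel': array([-0.0013,  0.0001, -0.0038,  0.001 , -0.0001,  0.001 ]), 'effort': array([  0.0016, -38.2582, -36.0985,   0.    ,   0.0048,  -0.    ]), 'tool_pos': array([ 0.1675, -0.4973,  0.2496]), 'orientation': array([-0.3353,  2.0472, -2.0444]), 'wrist_force': array([ 0.7881, -0.6095, -0.2889]), 'wrist_torque': array([-0.0109,  0.0244, -0.0357]), 'gripper_width': 0.0855927561003564}
```

View pics/side0.png

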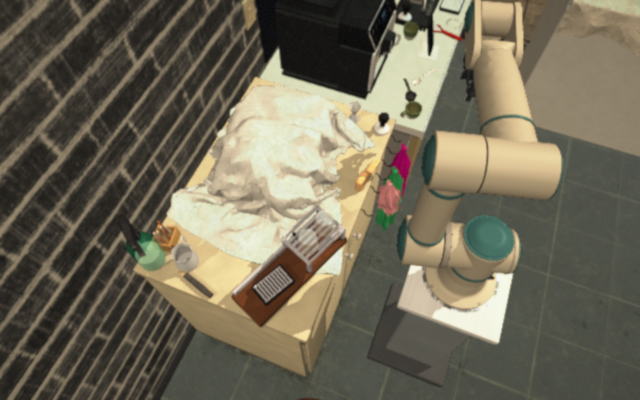

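View pics/top0.png

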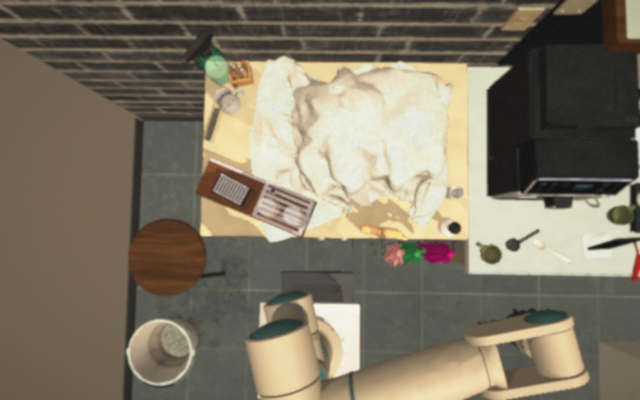

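```bash
cat > h.py <<'E'
import numpy as np,cv2
from scipy.optimize import least_squares
from rig import ctrl
np.set_printoptions(precision=4,suppress=True)
C={n:ctrl.calibration(n) for n in("side","top")}
def proj(n,P):
    P=np.atleast_2d(P);V=np.array(C[n]["view"]);K=np.array(C[n]["intrinsics"])
    p=P@V[:3,:3].T+V[:3,3]; p=p*[1,-1,-1]; q=p@K.T; return q[:,:2]/q[:,2:]
def onplane(n,uv,z):
    V=np.array(C[n]["view"]);K=np.array(C[n]["intrinsics"])
    d=np.linalg.inv(K)@[uv[0],uv[1],1.]*[1,-1,-1]
    R=V[:3,:3];c=-R.T@V[:3,3];d=R.T@d
    return c+d*(z-c[2])/d[2]
def crop(n,name,x0,y0,w,h,s,im=None,lines=()):
    im=ctrl.capture(n)[:,:,::-1] if im is None else im
    im=im.copy()
    o=cv2.resize(im[y0:y0+h,x0:x0+w],None,fx=s,fy=s,interpolation=cv2.INTER_CUBIC)
    for pts,col in lines:
        p=((proj(n,pts)-[x0,y0]+.5)*s-.5)
        cv2.polylines(o,[np.round(p).astype(int)],False,col,1,cv2.LINE_AA)
    cv2.imwrite(f"pics/{name}.png",o)
E
python3 - <<'E'
from h import *
t=cv2.imread("pics/top0.png");s=cv2.imread("pics/side0.png")
crop("top","t1",190,145,140,100,5.7,t)
crop("top","t2",340,170,130,80,6,t)
crop("side","s1",225,200,130,130,4.6,s)
crop("side","s2",330,90,80,120,5,s)
E
```

```text
(no output)
```

View pics/t1.png

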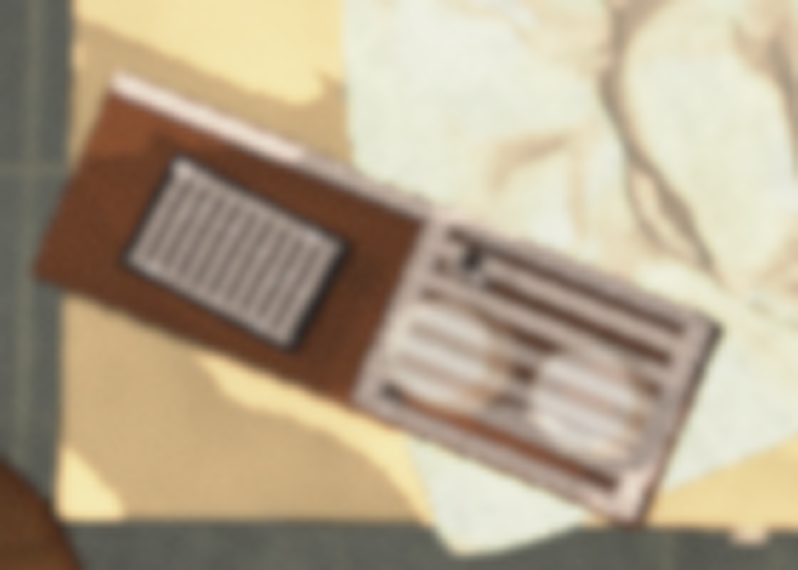

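View pics/t2.png

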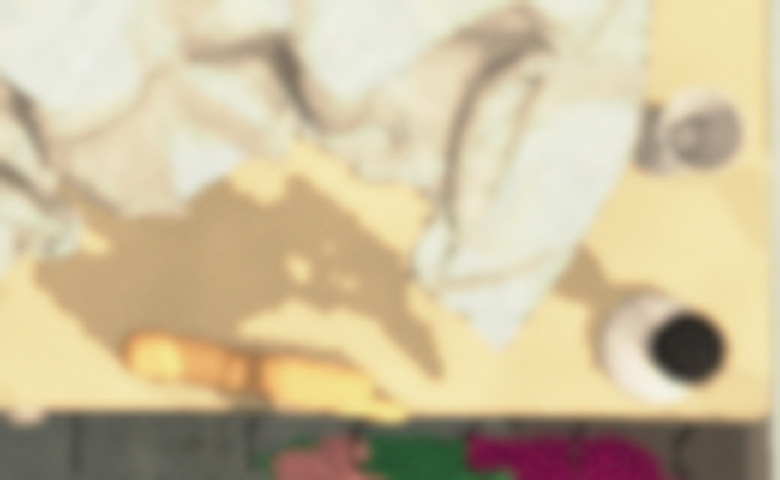

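View pics/s1.png

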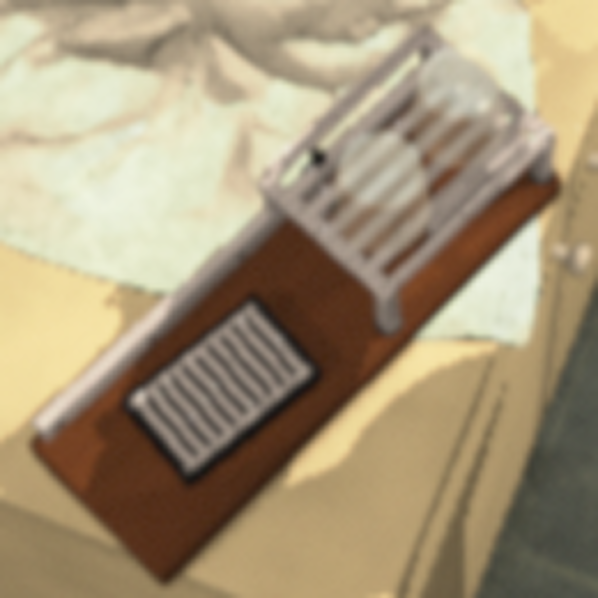

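View pics/s2.png

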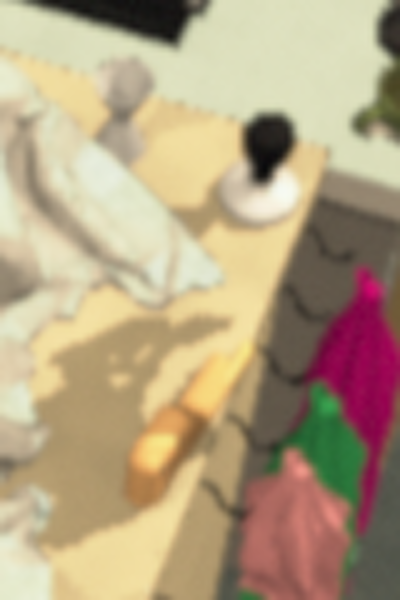

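```bash
cat > fit.py <<'E'
from h import *
def full(x0,y0,s,l): return (np.array(l,float)+.5)/s-.5+[x0,y0]
def T(p,P):
    P=np.atleast_2d(np.array(P,float));c,s=np.cos(p[2]),np.sin(p[2])
    return np.c_[c*P[:,0]-s*P[:,1]+p[0],s*P[:,0]+c*P[:,1]+p[1],P[:,2]]
def fit(obs,p0,noz=True):
    f=lambda p:np.concatenate([(proj(n,T(p,P))-uv).ravel() for n,P,uv in obs])
    r=least_squares(f,p0,loss='soft_l1',f_scale=.7);print(r.x,np.degrees(r.x[2]));print(r.fun.reshape(-1,2).round(1).tolist());return r.x
E
python3 - <<'E'
from fit import *
m=1e-3
R=np.array([[-115,360,30],[10,-10,109],[-107,-10,109],[-107,150,109],[10,150,109]])*m
ob=[("top",R,full(190,145,5.7,[(35,270),(720,325),(640,525),(352,400),(430,210)])),
("side",np.array([[-115,360,30],[-115,-14,30],[10,150,109],[10,-10,109],[-107,-10,109]])*m,full(225,200,4.6,[(165,580),(558,185),(265,185),(430,28),(552,130)]))]
r=fit(ob,[.5,0.1,-.3])
S=np.array([[35,55,50],[35,-55,50],[-35,-55,50],[-35,55,50]])*m
pan=fit([("top",S,full(190,145,5.7,[(180,155),(350,240),(295,350),(125,262)])),("side",S,full(225,200,4.6,[(130,405),(255,297),(318,375),(190,480)]))],[.45,.3,-.4])
st=fit([("top",np.array([[-35,12,60],[-35,-12,60],[120,-12,15]])*m,full(340,170,6,[(128,335),(125,378),(402,415)])),
("side",np.array([[-35,12,60],[-35,-12,0],[120,-12,15]])*m,full(330,90,5,[(132,452),(150,505),(252,348)]))],[.35,-.2,-1.6])
np.save("fit0.npy",[r,pan,st])
def box(x0,x1,y0,y1,z): return np.array([[x0,y0,z],[x1,y0,z],[x1,y1,z],[x0,y1,z],[x0,y0,z]])*m
L=[(T(r,box(-115,12,-14,360,30)),(0,255,0)),(T(r,box(-107,10,-10,150,109)),(255,0,0)),(T(r,box(0,0,0,350,54)),(255,255,0)),
(T(pan,box(-35,35,-55,55,50)),(0,0,255)),(T(st,box(-35,21,-12,12,60)),(255,0,0)),(T(st,box(-35,120,-12,12,0)),(0,0,255)),(T(st,box(21,100,-12,12,15)),(0,160,0))]
t=cv2.imread("pics/top0.png");s=cv2.imread("pics/side0.png")
crop("top","o1",190,145,140,100,5.7,t,L)
crop("top","o2",370,205,60,40,12,t,L)
crop("side","o3",225,200,130,130,4.6,s,L)
crop("side","o4",345,145,50,60,10,s,L)
c,s_=np.cos(r[2]),np.sin(r[2]);d=pan[:2]-r[:2];print("pan in riser",c*d[0]+s_*d[1],-s_*d[0]+c*d[1],np.degrees(pan[2]-r[2]))
E
```

```text
[ 0.4637 -0.0026 -0.388 ] -22.230043904367665
[[-2.4, 1.0], [-1.3, -0.9], [-2.8, 0.3], [-1.6, 1.1], [0.4, -1.6], [-1.1, 0.0], [2.8, -1.3], [-1.4, -2.7], [0.8, -3.1], [2.6, -1.1]]
[ 0.5059  0.2511 -0.4528] -25.94178481635993
[[-1.0, -0.5], [0.1, 0.2], [-0.5, 0.9], [-1.7, 0.6], [-2.1, -1.1], [-0.1, -1.7], [1.5, -1.9], [-0.0, 0.2]]
[ 0.3837 -0.1913 -1.6908] -96.87591876944987
[[0.2, -0.6], [-0.3, -0.0], [1.0, 0.1], [-1.0, 1.2], [0.7, 2.8], [0.3, -1.9]]
pan in riser -0.056913640156376996 0.2507136940083421 -3.7117409119922673
```

View pics/o1.png

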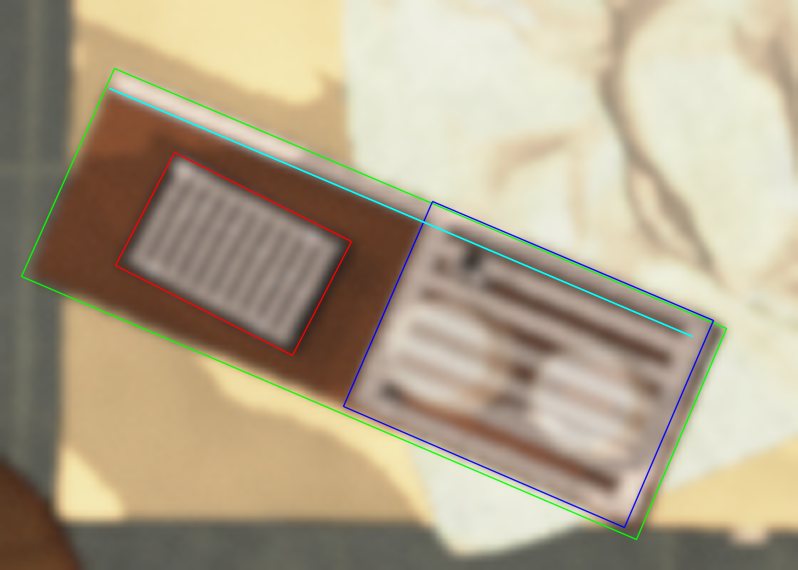

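View pics/o2.png

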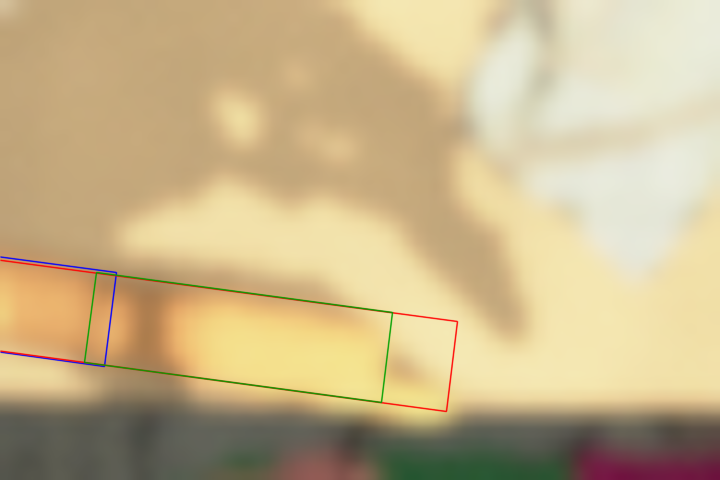

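View pics/o3.png

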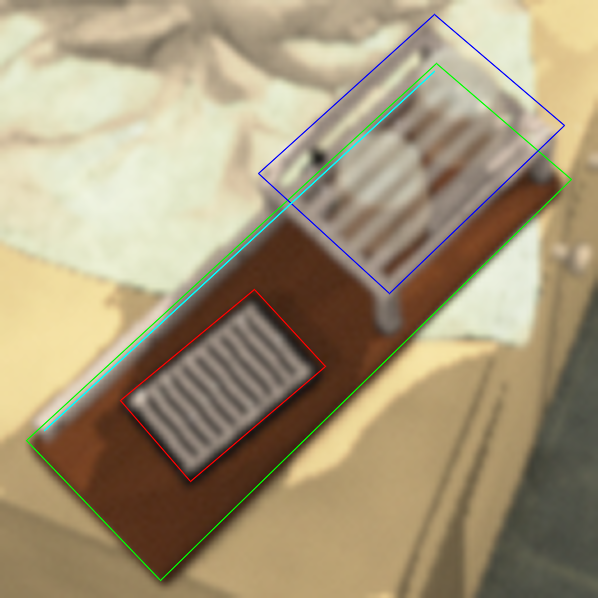

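View pics/o4.png

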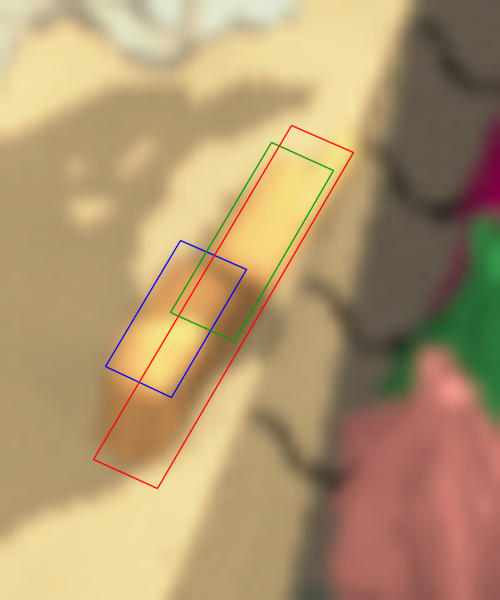

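```bash
python3 - <<'E'
from fit import *
m=1e-3
R=np.array([[-115,360,30],[10,-10,109],[-107,-10,109],[-107,150,109],[10,150,109],[12,350,54],[0,350,54]])*m
uT=full(190,145,5.7,[(35,270),(720,325),(640,525),(352,400),(430,210),(113,75),(108,93)])
S_=np.array([[-115,360,30],[-115,-14,30],[10,150,109],[10,-10,109],[-107,-10,109],[0,350,54],[12,350,54]])*m
uS=full(225,200,4.6,[(165,580),(558,185),(265,180),(430,25),(555,130),(48,436),(36,424)])
S=np.array([[35,55,50],[35,-55,50],[-35,-55,50],[-35,55,50]])*m
pT=full(190,145,5.7,[(180,155),(350,240),(295,350),(125,262)]);pS=full(225,200,4.6,[(130,405),(255,297),(318,375),(190,480)])
def pd(n,P,k,cam):
    V=np.array(C[n]["view"]);K=np.array(C[n]["intrinsics"])
    p=(P@V[:3,:3].T+V[:3,3])*[1,-1,-1]
    return cv2.projectPoints(p,cam[:3],cam[3:],K,np.array([k[0],k[1] if len(k)>1 else 0,0,0,0.]))[0][:,0]
def f(q,usek,full_=False):
    r,p=q[:3],q[3:6];kT,kS=(q[6],q[7]) if usek else (0,0);cT,cS=q[8:14],q[14:20]
    e=[pd("top",T(r,R),[kT],cT)-uT,pd("side",T(r,S_),[kS],cS)-uS,pd("top",T(p,S),[kT],cT)-pT,pd("side",T(p,S),[kS],cS)-pS]
    e=np.concatenate(e)
    if full_: return e
    return np.concatenate([e.ravel()/.7,q[8:]/.002,q[6:8]/.3])
for usek in(0,1):
    q=least_squares(f,np.r_[.46,0,-.39,.5,.25,-.45,np.zeros(14)],args=(usek,),loss='soft_l1').x
    e=f(q,usek,True);print(usek,q[:8],np.sqrt((e**2).mean()));print(q[8:14]*1e3,q[14:]*1e3);print(e.round(1).tolist())
E
```

```text
0 [ 0.4646 -0.0046 -0.3782  0.5064  0.2497 -0.4594  0.      0.    ] 1.0302418652172178
[ 0.0882  0.5208 -0.1901  0.3882  0.0818  0.2874] [-2.7705 -0.2447  0.1955 -0.1931  1.6725  2.66  ]
[[-1.5, 1.9], [-0.3, -1.3], [-1.4, 0.1], [-0.4, 1.4], [1.2, -1.5], [1.3, -0.5], [0.7, -0.2], [-0.0, 1.5], [2.7, -0.5], [-1.2, -0.2], [0.5, -1.2], [1.8, -0.3], [-0.2, 0.4], [-0.4, 0.2], [-0.1, -0.7], [0.9, 0.2], [0.2, 0.8], [-0.9, 0.3], [-2.2, -0.1], [-0.1, -0.4], [1.3, -0.6], [-0.3, 1.3]]
1 [ 0.4654 -0.0019 -0.3762  0.5062  0.2521 -0.4573 -0.0758 -0.1829] 0.9212915892735231
[ 0.1644  1.112   0.005   0.9982  0.0973 -0.0008] [-2.7037 -0.66    0.025  -0.4189  1.4223  0.4354]
[[-0.9, 1.9], [-0.7, -1.6], [-1.8, -0.2], [-0.7, 1.1], [0.8, -1.7], [1.6, -0.4], [1.0, -0.0], [0.3, 0.1], [1.9, -0.1], [-2.0, 0.4], [-0.3, -0.7], [1.1, 0.2], [0.2, -0.1], [0.1, -0.3], [0.0, -0.5], [0.7, 0.2], [0.1, 0.8], [-0.6, 0.4], [-2.1, -0.3], [-0.5, -0.0], [1.0, -0.4], [-0.1, 0.8]]
```

```bash
cat > rapid.py <<'E'
from fit import *
from scipy.ndimage import map_coordinates
for n in C:
    V=np.array(C[n]["view"]);C[n]["c"]=-V[:3,:3].T@V[:3,3]
def line_obs(n,img,p,A,B,sgn=0,N=25,w=3.5):
    """edge A-B in body frame; gradient search along normal; returns pts(body), measured offset, normal"""
    t=np.linspace(.06,.94,N)[:,None];P=np.array(A)*(1-t)+np.array(B)*t;P=P*1e-3
    uv=proj(n,T(p,P));d=uv[-1]-uv[0];d/=np.linalg.norm(d);nm=np.array([-d[1],d[0]])
    s=np.arange(-w,w+.01,.25)
    q=uv[:,None]+s[None,:,None]*nm
    prof=sum(sg*map_coordinates(img[:,:,c].astype(float),[q[...,1],q[...,0]],order=1) for c,sg in((0,1/3),(1,1/3),(2,1/3)))
    g=np.gradient(prof,axis=1)
    if sgn: g=np.maximum(sgn*g,0)
    else: g=abs(g)
    # average over window of neighbours
    g=cv2.GaussianBlur(g,(1,5),1.)
    k=g[:,2:-2].argmax(1)+2
    return P,uv,nm,s[k],g.max(1)
def track(imgs,edges,p,it=8,w=3.5,show=True):
    for i in range(it):
        obs=[]
        for n,A,B,sg in edges:
            P,uv,nm,off,g=line_obs(n,imgs[n],p,A,B,sg,w=w)
            ok=g>3
            obs.append((n,P[ok],(uv+off[:,None]*nm)[ok],nm))
        f=lambda q:np.concatenate([(proj(n,T(q,P))-m)@nm for n,P,m,nm in obs])
        r=least_squares(f,p,loss='soft_l1',f_scale=.4);p=r.x
        w=max(2.,w-.3)
    if show:
        print(p,np.degrees(p[2]))
        for n,P,m,nm in obs:
            e=(proj(n,T(p,P))-m)@nm
            print(n,len(e),"med %.2f std %.2f"%(np.median(e) if len(e) else 9,e.std() if len(e) else 9))
    return p
E
python3 - <<'E'
from rapid import *
im={n:cv2.imread(f"pics/{n}0.png") for n in C}
for n in C: print(n,C[n]["c"])
r0=np.array([.465,-.003,-.377])
E=[("top",(-115,360,30),(12,360,30),0),("top",(-115,160,0),(-115,360,0),0),("top",(0,160,54),(0,350,54),0),("top",(-107,150,100),(10,150,100),0),
("side",(-115,360,30),(12,360,30),0),("side",(-115,0,30),(-115,360,30),0),("side",(0,170,54),(0,350,54),0)]
for sub in(E,E[:4],E[4:]): r=track(im,sub,r0)
S=[(35,55,50),(35,-55,50),(-35,-55,50),(-35,55,50)]
pe=[(n,S[i],S[(i+1)%4],0) for n in C for i in range(4)]
for sub in(pe,pe[4:],pe[:4]):track(im,sub,np.array([.506,.25,-.455]))
E
```

```text
side [0.2141 0.6023 1.3326]
top [ 0.3945 -0.0614  1.3349]
[ 0.4633 -0.0021 -0.3901] -22.348770952799352
top 16 med -0.87 std 0.25
top 25 med -0.25 std 0.30
top 25 med -0.00 std 0.18
top 25 med -0.25 std 0.17
side 25 med 0.75 std 0.21
side 25 med 1.25 std 0.53
side 25 med -0.00 std 0.27
[ 0.4666 -0.004  -0.3779] -21.65232092544447
top 16 med -0.52 std 0.33
top 25 med -0.01 std 0.13
top 25 med 0.01 std 0.12
top 25 med 0.24 std 0.15
[ 0.4633  0.0001 -0.3887] -22.268888263792373
side 25 med 0.01 std 0.20
side 25 med 0.76 std 0.52
side 25 med -0.26 std 0.22
[ 0.5048  0.2489 -0.4405] -25.239105970284108
side 25 med -1.28 std 0.49
side 15 med -1.13 std 0.64
side 25 med -0.83 std 0.34
side 25 med -0.45 std 0.25
top 25 med -0.94 std 0.34
top 25 med -1.69 std 0.47
top 25 med -1.15 std 0.41
top 25 med -0.71 std 0.12
[ 0.5066  0.2516 -0.4267] -24.447758329362554
top 25 med -0.96 std 0.53
top 25 med -1.31 std 0.45
top 25 med -1.06 std 0.54
top 25 med -1.34 std 0.44
[ 0.5044  0.2482 -0.4704] -26.952249971122654
side 25 med -1.17 std 0.25
side 10 med -1.87 std 0.58
side 25 med -0.89 std 0.20
side 25 med -0.21 std 0.26
```

```bash
python3 - <<'E'
from rapid import *
from scipy.spatial.transform import Rotation as Ro
im={n:cv2.imread(f"pics/{n}0.png") for n in C}
hand=[("top",(-35,12,60),(21,12,60),0),("top",(-35,-12,60),(21,-12,60),0),("top",(-35,-12,60),(-35,12,60),0)]
sh=[("top",(30,12,15),(100,12,15),0),("top",(30,-12,15),(90,-12,15),0)]
p0=np.array([.384,-.191,-1.691])
for e in(hand,hand+sh): p=track(im,e,p0,w=3)
L=[]
m=1e-3
def box(x0,x1,y0,y1,z): return np.array([[x0,y0,z],[x1,y0,z],[x1,y1,z],[x0,y1,z],[x0,y0,z]])*m
L=[(T(p,box(-35,21,-12,12,60)),(255,0,0)),(T(p,box(21,100,-12,12,15)),(0,160,0)),(T(p,box(100,120,-12,-2,15)),(0,0,255))]
crop("top","o5",355,215,60,30,13,im["top"],L)
crop("side","o6",345,145,50,60,10,im["side"],L)
o=ctrl.observe();M=Ro.from_rotvec(o["orientation"]).as_matrix();print(M,o["tool_pos"])
print(proj("top",[[.34,-.2,0]]))
E
```

```text
[ 0.3759 -0.1921 -1.9204] -110.03048481889176
top 14 med 0.27 std 0.55
top 17 med -0.96 std 0.76
top 19 med -0.03 std 0.31
[ 0.3726 -0.1874 -1.5867] -90.91146823972724
top 5 med -1.43 std 0.01
top 25 med 0.07 std 0.16
top 5 med -0.00 std 0.00
top 20 med 0.61 std 0.62
top 25 med -0.28 std 0.34
[[-0.9477 -0.0004  0.319 ]
 [-0.319   0.0013 -0.9477]
 [-0.0001 -1.     -0.0014]] [ 0.1675 -0.4973  0.2496]
[[372.6274 243.687 ]]
```

View pics/o5.png

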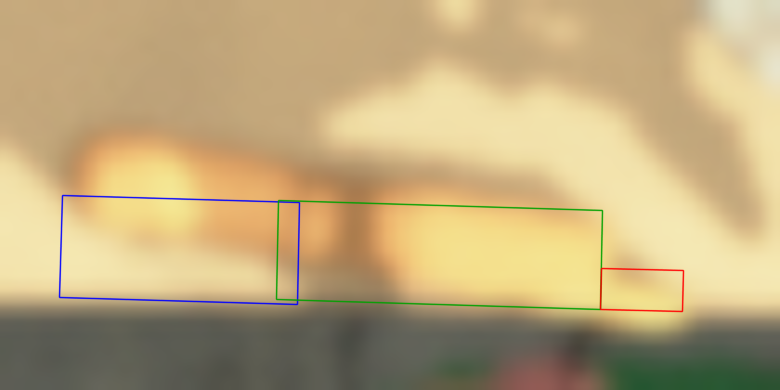

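View pics/o6.png

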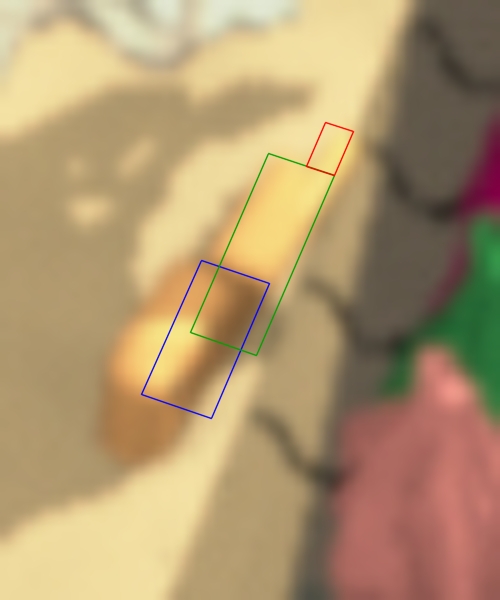

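```bash
python3 - <<'E'
from rapid import *
im={n:cv2.imread(f"pics/{n}0.png") for n in C}
m=1e-3
a=("top",np.array([[-35,12,60],[-35,-12,60],[21,-12,60],[120,-12,15],[120,-2,15]])*m,full(355,215,13,[(82,133),(72,222),(335,265),(685,328),(685,288)]))
b=("side",np.array([[-35,12,60],[-35,12,0],[-35,-12,0],[120,-12,15]])*m,full(345,145,10,[(108,345),(102,440),(165,465),(352,160)]))
fit([a],[.384,-.191,-1.69]);p=fit([a,b],[.384,-.191,-1.69])
def box(x0,x1,y0,y1,z): return np.array([[x0,y0,z],[x1,y0,z],[x1,y1,z],[x0,y1,z],[x0,y0,z]])*m
L=[(T(p,box(-35,21,-12,12,60)),(255,0,0)),(T(p,box(21,100,-12,12,15)),(0,160,0)),(T(p,box(100,120,-12,-2,15)),(0,0,255))]
crop("top","o7",355,215,60,30,13,im["top"],L)
crop("side","o8",345,145,50,60,10,im["side"],L)
E
```

```text
[ 0.3842 -0.1911 -1.7187] -98.47139204487719
[[0.3, -0.5], [-0.1, 0.4], [-2.3, 0.1], [0.1, -0.0], [0.5, -0.1]]
[ 0.3837 -0.1927 -1.7132] -98.1613343327869
[[0.8, -0.2], [0.4, 0.7], [-1.8, 0.2], [0.6, -0.0], [1.0, -0.1], [-0.4, 1.6], [-0.9, 1.4], [-0.9, 2.0], [1.4, -3.1]]
```

View pics/o7.png

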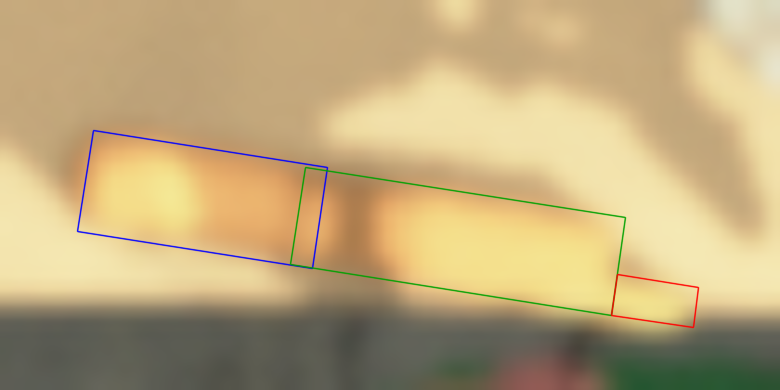

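View pics/o8.png

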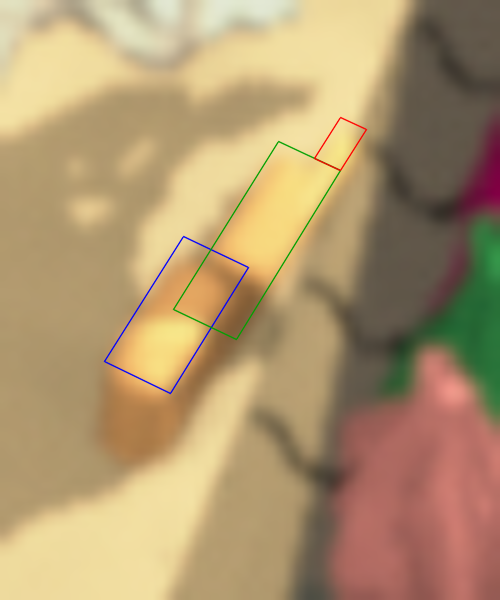

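```bash
cat >> h.py <<'E'
from scipy.spatial.transform import Rotation as Ro
def st():
    o=ctrl.observe();M=Ro.from_rotvec(o["orientation"]).as_matrix()
    print("t %.2f pos"%o["time_s"],o["tool_pos"],"xhead %.2f ydown"%np.degrees(np.arctan2(M[1,0],M[0,0])),M[:,1],"F",o["wrist_force"],"w %.4f"%o["gripper_width"]);return o,M
def to(target,head=None):
    o,M=st();d=M.T@(np.array(target)-o["tool_pos"])/.05
    print("rows units x,y,z",d, "spin(units, now)", None if head is None else -(head-np.degrees(np.arctan2(M[1,0],M[0,0])))/6)
E
python3 -m crank '[[85,0,0,0,-1],[85,0,0,0,-1],[85,0,0,0,-1],[85,0,0,0,-1],[85,0,0,0,-1]]'
python3 -m crank '[[85,0,0,0,-1],[85,0,0,0,-1],[85,0,0,0,-1],[85,0,0,0,-1],[85,0,0,0,-1]]'
python3 -m crank '[[85,0,0,0,-0.5],[85,0,0,0,0]]'
python3 -c "
from h import *
to([.385,-.185,.25],-98.3)"
```

```text
time_s: 0.6
tool_pos: [0.1675, -0.4974, 0.2498]
orientation: [-0.779, 1.716, -1.715]
wrist_force: [-0.2, -0.6, 0.0]
gripper_width: 0.0852
time_s: 1.1
tool_pos: [0.1675, -0.4974, 0.2498]
orientation: [-1.11, 1.352, -1.35]
wrist_force: [0.0, -0.5, 0.3]
gripper_width: 0.0848
time_s: 1.3
tool_pos: [0.1675, -0.4974, 0.2499]
orientation: [-1.136, 1.317, -1.315]
wrist_force: [-0.4, 0.2, -0.9]
gripper_width: 0.0849
t 1.30 pos [ 0.1675 -0.4974  0.2499] xhead -98.37 ydown [-0.0002  0.0008 -1.    ] F [-0.4293  0.1845 -0.903 ] w 0.0849
rows units x,y,z [-6.8149  0.0013  3.3937] spin(units, now) -0.011791808045079696
```

```bash
python3 -m crank '[[85,-0.5,0,0.25,0],[85,-0.5,0,0.25,0],[85,-0.5,0,0.25,0],[85,-0.5,0,0.25,0],[85,-0.5,0,0.25,0]]'
python3 -m crank '[[85,-0.5,0,0.25,0],[85,-0.5,0,0.25,0],[85,-0.5,0,0.25,0],[85,-0.5,0,0.25,0],[85,-0.5,0,0.25,0]]'
python3 -m crank '[[85,-0.5,0,0.25,0],[85,-0.5,0,0.25,0],[85,-0.5,0,0.25,0],[85,-0.3,0,0.14,0],[85,0,0,0,0]]'
python3 -c "
from h import *
to([.385,-.185,.25],-98.3)
crop('top','g1',340,170,100,80,7)
crop('side','g2',320,100,100,110,5)"
```

```text
time_s: 1.8
tool_pos: [0.2481, -0.382, 0.2501]
orientation: [-1.135, 1.318, -1.317]
wrist_force: [0.1, 0.3, 0.4]
gripper_width: 0.0851
time_s: 2.3
tool_pos: [0.3281, -0.2674, 0.2501]
orientation: [-1.135, 1.318, -1.318]
wrist_force: [0.7, -0.1, 0.2]
gripper_width: 0.0849
time_s: 2.8
tool_pos: [0.3855, -0.1846, 0.2501]
orientation: [-1.137, 1.316, -1.315]
wrist_force: [0.5, 0.4, -0.5]
gripper_width: 0.0851
t 2.80 pos [ 0.3855 -0.1846  0.2501] xhead -98.32 ydown [-0.0002  0.0004 -1.    ] F [ 0.5047  0.4179 -0.4664] w 0.0851
rows units x,y,z [ 0.0101  0.0021 -0.0088] spin(units, now) -0.0027962039812929143
```

View pics/g1.png

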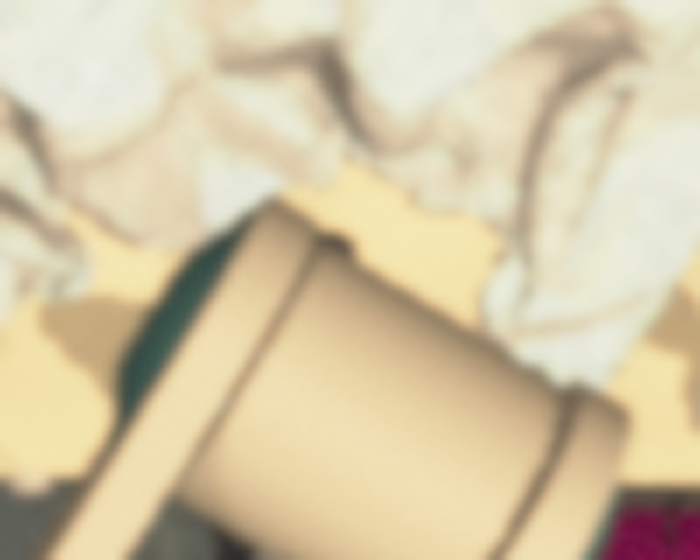

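View pics/g2.png

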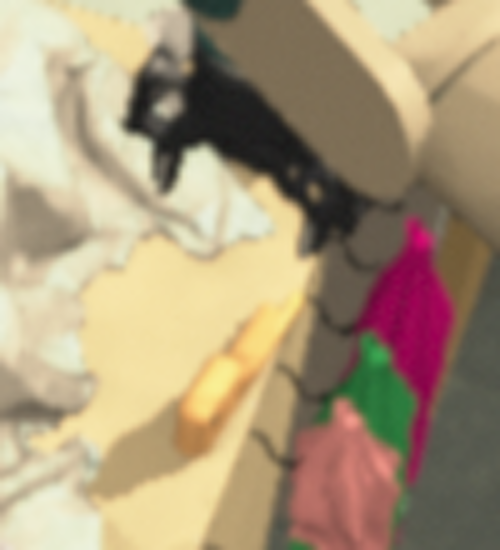

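```bash
python3 -m crank '[[56,0,0.5,0,0],[56,0,0.5,0,0],[56,0,0.5,0,0],[56,0,0.5,0,0],[56,0,0.5,0,0]]'
python3 -m crank '[[56,0,0.4,0,0],[56,0,0.4,0,0],[56,0,0.3,0,0],[56,0,0,0,0]]'
python3 -c "
from h import *
to([.385,-.185,.045],-98.3)
crop('side','g3',320,100,100,110,5)"
```

```text
time_s: 3.4
tool_pos: [0.3842, -0.1868, 0.1243]
orientation: [-1.135, 1.318, -1.318]
wrist_force: [-0.5, -0.3, -0.4]
gripper_width: 0.0559
time_s: 3.8
tool_pos: [0.3831, -0.186, 0.0682]
orientation: [-1.137, 1.322, -1.314]
wrist_force: [-0.7, 0.2, -0.4]
gripper_width: 0.0559
t 3.80 pos [ 0.3831 -0.186   0.0682] xhead -98.50 ydown [-0.0039  0.002  -1.    ] F [-0.6539  0.1716 -0.3908] w 0.0559
rows units x,y,z [-0.0251  0.4645  0.0356] spin(units, now) -0.03401741716118304
```

View pics/g3.png

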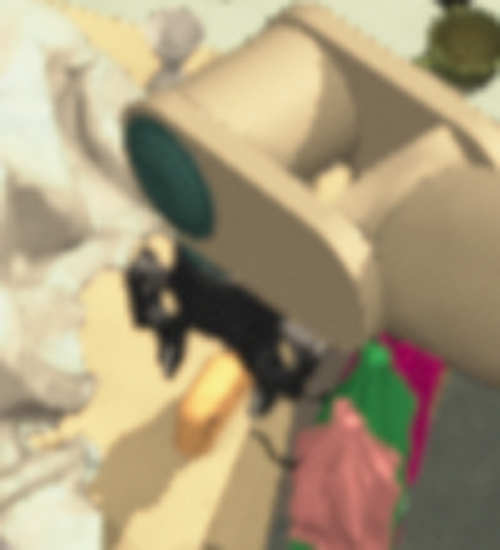

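```bash
python3 -c "
from h import *
p=proj('side',[[.385,-.185,.05],[.384,-.192,.06]]);print((p-[320,100]+.5)*5)"
python3 -m crank '[[56,-0.02,0.23,0.04,0],[56,0,0.23,0,0],[56,0,0,0,0]]'
python3 -c "
from h import *
to([.385,-.185,.045],-98.3)"
```

```text
[[211.526  390.9637]
 [217.6647 375.0128]]
time_s: 4.15
tool_pos: [0.3861, -0.1848, 0.0457]
orientation: [-1.137, 1.319, -1.314]
wrist_force: [-0.4, 0.2, -0.2]
gripper_width: 0.056
t 4.15 pos [ 0.3861 -0.1848  0.0457] xhead -98.40 ydown [-0.0024  0.0013 -1.    ] F [-0.3961  0.1898 -0.228 ] w 0.0560
rows units x,y,z [ 0.0071  0.0137 -0.0216] spin(units, now) -0.015984709295283988
```

Matches the image. Close.

```bash
python3 -m crank '[[20,0,0,0,0],[20,0,0,0,0],[15,0,0,0,0],[15,0,0,0,0],[15,0,0,0,0]]' 80
python3 -m crank '[[15,0,0,0,0],[15,0,-0.2,0,0],[15,0,-0.3,0,0],[15,0,-0.5,0,0],[15,0,0,0,0]]' 80
python3 -c "
from h import *
st()
crop('side','g4',320,100,100,110,5)"
```

```text
time_s: 4.65
tool_pos: [0.3874, -0.1854, 0.0479]
orientation: [-1.136, 1.315, -1.317]
wrist_force: [0.4, 0.7, 4.7]
gripper_width: 0.0228
time_s: 5.15
tool_pos: [0.3884, -0.1861, 0.1005]
orientation: [-1.135, 1.311, -1.321]
wrist_force: [0.6, -0.3, -0.8]
gripper_width: 0.0229
t 5.15 pos [ 0.3884 -0.1861  0.1005] xhead -98.39 ydown [ 0.0049 -0.003  -1.    ] F [ 0.5799 -0.3406 -0.8164] w 0.0229
```

View pics/g4.png

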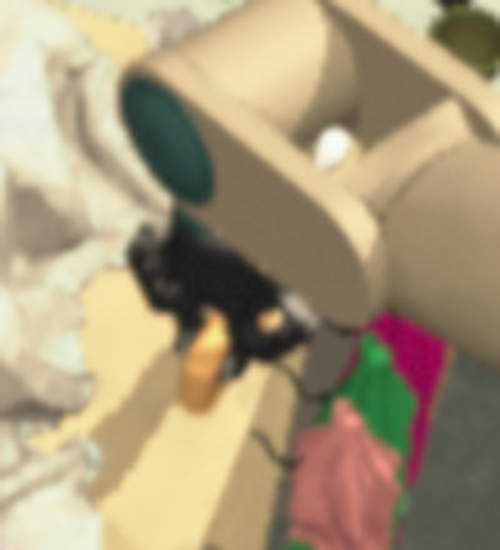

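```bash
cat >> h.py <<'E'
RP=np.array([.4655,-.003,np.radians(-21.9)])
def r2w(x,y,z):
    c,s=np.cos(RP[2]),np.sin(RP[2]);return [c*x-s*y+RP[0],s*x+c*y+RP[1],z]
def w2r(p):
    c,s=np.cos(RP[2]),np.sin(RP[2]);d=np.array(p[:2])-RP[:2];return np.array([c*d[0]+s*d[1],-s*d[0]+c*d[1]])
def tr(x,y,z,h=-111.9):
    print("riser tcp",w2r(ctrl.observe()["tool_pos"]));to(r2w(x,y,z),h)
E
python3 -m crank '[[15,0,-0.5,0,0],[15,0,-0.7,0,0.5],[15,0,-0.7,0,0.75],[15,0,-0.7,0,0.5],[15,0,-0.7,0,0.5]]'
python3 -m crank '[[15,0,0,0,0]]'
python3 -c "
from h import *
tr(-.115,.310,.26)"
```

```text
time_s: 5.7
tool_pos: [0.3865, -0.185, 0.2622]
orientation: [-1.003, 1.488, -1.485]
wrist_force: [0.3, -0.9, -0.7]
gripper_width: 0.0229
time_s: 5.8
tool_pos: [0.3881, -0.1859, 0.2662]
orientation: [-1.0, 1.479, -1.491]
wrist_force: [-0.0, -0.1, -1.4]
gripper_width: 0.0229
riser tcp [-0.0036 -0.1986]
t 5.80 pos [ 0.3881 -0.1859  0.2662] xhead -111.96 ydown [ 0.0061 -0.0037 -1.    ] F [-0.0244 -0.0522 -1.3875] w 0.0229
rows units x,y,z [-10.1692   0.0962  -2.2393] spin(units, now) -0.009499790527068322
```

```bash
python3 -m crank '[[15,-0.3,0,-0.05,0],[15,-0.5,0,-0.1,0],[15,-0.5,0,-0.12,0],[15,-0.5,0,-0.12,0],[15,-0.5,0,-0.12,0]]'
python3 -m crank '[[15,-0.5,0,-0.1,0],[15,-0.5,0,-0.1,0],[15,-0.5,0,-0.12,0],[15,-0.5,0,-0.12,0],[15,-0.5,0,-0.12,0]]'
python3 -m crank '[[15,-0.5,0,-0.1,0],[15,-0.5,0,-0.1,0],[15,-0.5,0,-0.12,0],[15,-0.5,0,-0.12,0],[15,-0.5,0,-0.12,0]]'
python3 -m crank '[[15,-0.5,0,-0.1,0],[15,-0.5,0,-0.1,0],[15,-0.5,0,-0.12,0],[15,-0.5,0,-0.12,0],[15,-0.5,0,-0.12,0]]'
python3 -m crank '[[15,-0.3,0,-0.06,0],[15,-0.1,0,0,0],[15,0,0,0,0]]'
python3 -c "
from h import *
tr(-.115,.310,.26)"
```

```text
time_s: 6.3
tool_pos: [0.4058, -0.0679, 0.26]
orientation: [-1.006, 1.487, -1.483]
wrist_force: [0.3, 0.5, -2.0]
gripper_width: 0.0231
time_s: 6.8
tool_pos: [0.4264, 0.0585, 0.26]
orientation: [-1.007, 1.486, -1.484]
wrist_force: [-0.0, -0.5, -1.5]
gripper_width: 0.0225
time_s: 7.3
tool_pos: [0.447, 0.1848, 0.2598]
orientation: [-1.008, 1.486, -1.484]
wrist_force: [-0.2, -1.0, -1.6]
gripper_width: 0.0227
time_s: 7.8
tool_pos: [0.4677, 0.3111, 0.2595]
orientation: [-1.008, 1.485, -1.485]
wrist_force: [0.7, -0.0, -0.4]
gripper_width: 0.0228
time_s: 8.1
tool_pos: [0.4725, 0.3299, 0.2603]
orientation: [-1.007, 1.485, -1.485]
wrist_force: [0.1, 0.2, -1.5]
gripper_width: 0.0229
riser tcp [-0.1177  0.3115]
t 8.10 pos [0.4725 0.3299 0.2603] xhead -111.84 ydown [-0.0025 -0.0018 -1.    ] F [ 0.145   0.228  -1.4603] w 0.0229
rows units x,y,z [0.0298 0.0053 0.0532] spin(units, now) 0.00944801332217319
```

Descend partway and look at how the stick hangs relative to the pan and rail.

```bash
python3 -m crank '[[15,0,0.5,0,0],[15,0,0.6,0,0],[15,0,0.6,0,0],[15,0,0.6,0,0],[15,0,0.5,0,0]]'
python3 -m crank '[[15,0,0.2,0,0],[15,0,0,0,0],[15,0,0,0,0]]'
python3 -c "
from h import *
tr(-.115,.310,.081)
crop('top','g5',190,145,140,100,5.7)
crop('side','g6',225,200,130,130,4.6)"
```

```text
time_s: 8.6
tool_pos: [0.4722, 0.3284, 0.1199]
orientation: [-1.005, 1.486, -1.486]
wrist_force: [0.6, -1.2, -1.7]
gripper_width: 0.023
time_s: 8.9
tool_pos: [0.4734, 0.3299, 0.1136]
orientation: [-1.001, 1.484, -1.485]
wrist_force: [0.5, 0.5, -1.2]
gripper_width: 0.023
riser tcp [-0.1169  0.3118]
t 8.90 pos [0.4734 0.3299 0.1136] xhead -111.91 ydown [ 0.0017  0.0008 -1.    ] F [ 0.5182  0.4509 -1.1838] w 0.0230
rows units x,y,z [0.0364 0.6526 0.0365] spin(units, now) -0.0021265404937338417
```

View pics/g5.png

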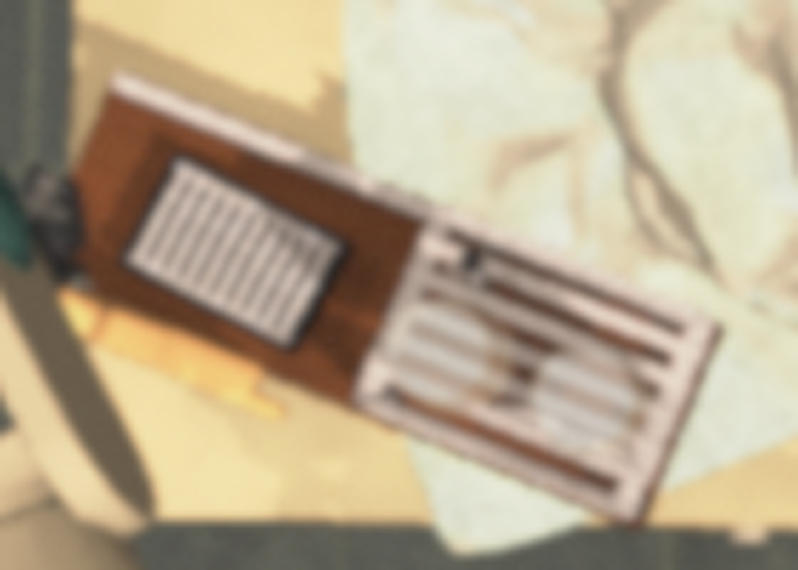

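View pics/g6.png

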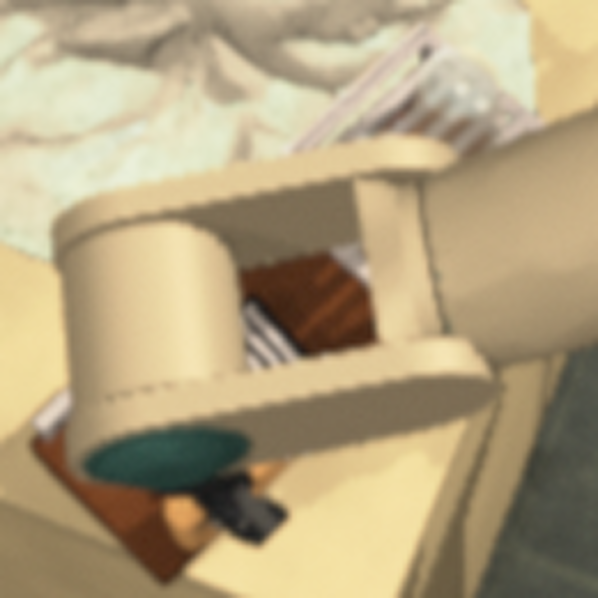

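```bash
cat >> h.py <<'E'
def stickpose(dx=.007,dz=.047):
    o=ctrl.observe();M=Ro.from_rotvec(o["orientation"]).as_matrix();h=np.arctan2(M[1,0],M[0,0]);t=o["tool_pos"]
    return np.array([t[0]+dx*np.cos(h),t[1]+dx*np.sin(h),h]),t[2]-dz
def sticklines(p,z):
    def b(x0,x1,y0,y1,zz):
        P=np.array([[x0,y0,zz],[x1,y0,zz],[x1,y1,zz],[x0,y1,zz],[x0,y0,zz]])*1e-3+[0,0,z]
        c,s=np.cos(p[2]),np.sin(p[2]);return np.c_[c*P[:,0]-s*P[:,1]+p[0],s*P[:,0]+c*P[:,1]+p[1],P[:,2]]
    return [(b(-35,21,-12,12,60),(255,0,0)),(b(21,100,-12,12,15),(0,160,0)),(b(100,120,-12,-2,15),(0,0,255))]
def rl(A): return np.array([r2w(*(np.array(a)*1e-3)) for a in A])
def riserlines(): return [(rl([(-115,360,30),(-115,-14,30)]),(0,255,0)),(rl([(0,0,54),(0,350,54)]),(255,255,0)),(rl([(-107,150,100),(10,150,100)]),(255,0,0))]
E
python3 -c "
from h import *
crop('top','g7',195,165,100,65,8,lines=sticklines(*stickpose())+riserlines())"
```

```text
(no output)
```

View pics/g7.png

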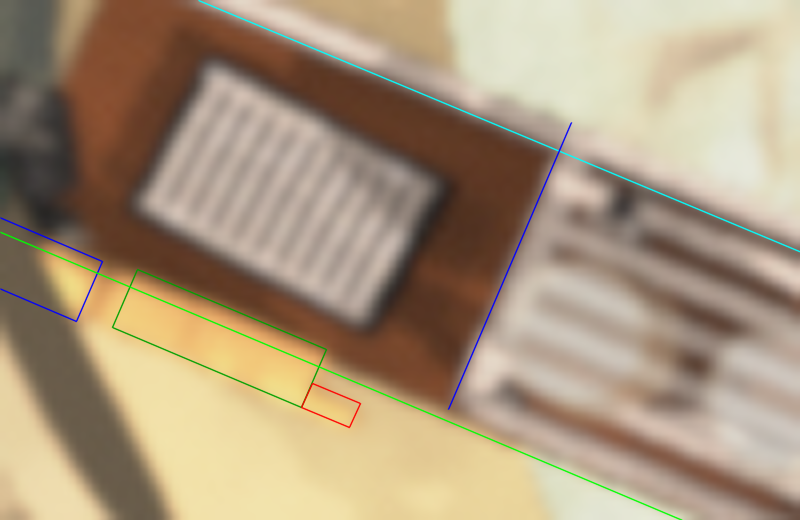

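```bash
python3 -c "
from h import *
for q in [(375,328),(452,185),(205,58),(133,208)]:
    u=(np.array(q)+.5)/8-.5+[195,165]; print(w2r(onplane('top',u,.05)))
tr(-.117,.300,.081)"
```

```text
[-0.0916  0.1982]
[-0.0285  0.1926]
[-0.02    0.3024]
[-0.0851  0.3048]
riser tcp [-0.1169  0.3122]
t 9.05 pos [0.4735 0.3303 0.114 ] xhead -111.89 ydown [ 0.0026  0.0014 -1.    ] F [ 0.5932  0.3127 -1.5934] w 0.0231
rows units x,y,z [ 0.2452  0.6604 -0.0032] spin(units, now) 0.0010012677639773908
```

```bash
python3 -m crank '[[15,0.12,0.3,0,0],[15,0.1,0.2,0,0],[15,0,0.12,0,0],[15,0,0,0,0],[15,0,0,0,0]]'
python3 -c "
from h import *
tr(-.117,.300,.081)"
```

```text
time_s: 9.55
tool_pos: [0.4689, 0.32, 0.0817]
orientation: [-1.003, 1.485, -1.485]
wrist_force: [0.3, 0.2, -1.0]
gripper_width: 0.0228
riser tcp [-0.1173  0.3009]
t 9.55 pos [0.4689 0.32   0.0817] xhead -111.89 ydown [ 0.0005  0.0003 -1.    ] F [ 0.3211  0.1871 -0.9722] w 0.0228
rows units x,y,z [0.0186 0.0142 0.0066] spin(units, now) 0.002266807990018549
```

```bash
python3 -m crank '[[15,0,0,0.1,0],[15,0,0,0.1,0],[15,0,0,0.1,0],[15,0,0,0.1,0],[15,0,0,0.08,0]]'
python3 -m crank '[[15,0,0,0.06,0],[15,0,0,0.04,0],[15,0,0,0,0]]'
python3 -c "
from h import *
o,M=st();print(M.T@o['wrist_force'],w2r(o['tool_pos']))
crop('top','g8',195,165,100,65,8,lines=sticklines(*stickpose())+riserlines())"
```

```text
time_s: 10.05
tool_pos: [0.4911, 0.3108, 0.0812]
orientation: [-1.004, 1.486, -1.484]
wrist_force: [-3.4, 0.4, 0.4]
gripper_width: 0.0227
time_s: 10.35
tool_pos: [0.4959, 0.3088, 0.0812]
orientation: [-1.003, 1.484, -1.485]
wrist_force: [-1.4, 0.2, -0.8]
gripper_width: 0.0229
t 10.35 pos [0.4959 0.3088 0.0812] xhead -111.90 ydown [ 0.0005 -0.0001 -1.    ] F [-1.4197  0.1739 -0.8492] w 0.0229
[ 0.3682  0.8484 -1.3826] [-0.0881  0.3006]
```

View pics/g8.png

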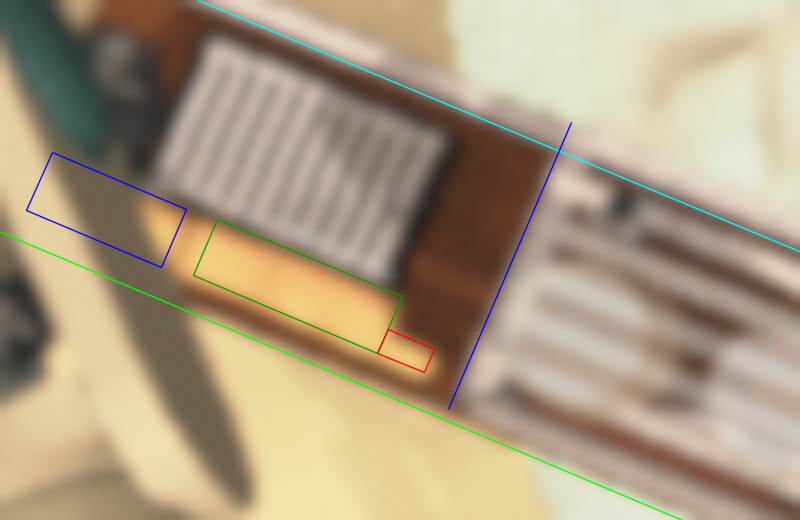

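```bash
python3 -m crank '[[15,0,0,0.05,0],[15,0,0,0.04,0],[15,0,0,0.03,0],[15,0,0,0,0]]'
python3 -c "
from h import *
o,M=st();print(M.T@o['wrist_force'],M.T@o['wrist_torque'],w2r(o['tool_pos']))"
```

```text
time_s: 10.8
tool_pos: [0.5014, 0.3066, 0.0812]
orientation: [-1.003, 1.485, -1.485]
wrist_force: [-2.1, 1.2, 0.1]
gripper_width: 0.0232
t 10.80 pos [0.5014 0.3066 0.0812] xhead -111.90 ydown [ 0.0003 -0.0001 -1.    ] F [-2.1072  1.1746  0.1276] w 0.0232
[-0.3041 -0.1284 -2.3932] [-0.379   0.1682 -0.0029] [-0.0822  0.3006]
```

```bash
python3 -m crank '[[15,0,0,0.03,0],[15,0,0,0.03,0],[15,0,0,0,0]]'
python3 -c "
from h import *
o,M=st();print(M.T@o['wrist_force'],M.T@o['wrist_torque'],w2r(o['tool_pos']))"
```

```text
time_s: 11.1
tool_pos: [0.5037, 0.3056, 0.0813]
orientation: [-1.004, 1.485, -1.484]
wrist_force: [-4.8, 2.4, 1.2]
gripper_width: 0.023
t 11.10 pos [0.5037 0.3056 0.0813] xhead -111.88 ydown [-0.0008  0.0001 -1.    ] F [-4.7736  2.3818  1.2135] w 0.0230
[-0.4306 -1.2096 -5.3183] [-0.8889  0.1623 -0.0785] [-0.0797  0.3006]
```

```bash
python3 -m crank '[[15,0,0,0.03,0],[15,0,0,0.03,0],[15,0,0,0,0]]'
python3 -c "
from h import *
o,M=st();print(M.T@o['wrist_force'],M.T@o['wrist_torque'],w2r(o['tool_pos']))
crop('top','g9',195,160,100,65,8,lines=riserlines())"
```

```text
time_s: 11.4
tool_pos: [0.5041, 0.3055, 0.0813]
orientation: [-1.009, 1.49, -1.481]
wrist_force: [-16.3, 4.7, 7.8]
gripper_width: 0.0229
t 11.40 pos [0.5041 0.3055 0.0813] xhead -111.83 ydown [-0.0068  0.0011 -1.    ] F [-16.2784   4.6779   7.754 ] w 0.0229
[  1.7233  -7.6387 -16.9019] [-3.0992  0.2758 -0.4497] [-0.0793  0.3007]
```

View pics/g9.png

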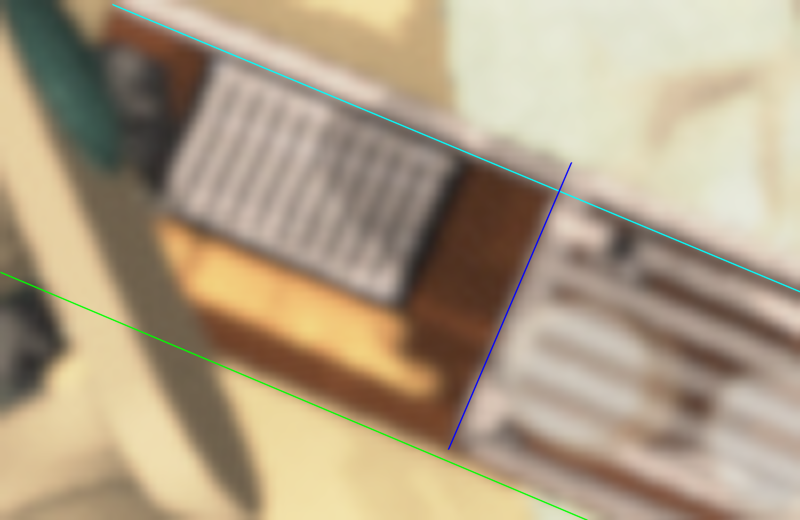

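```bash
python3 -m crank '[[15,0,0,-0.1,0],[15,0,0,-0.15,0],[15,0,0,-0.15,0],[15,0,0,0,0]]'
python3 -c "
from h import *
tr(-.093,.425,.081)
crop('top','g10',195,160,100,65,8,lines=riserlines()+sticklines(*stickpose()))"
```

```text
time_s: 11.85
tool_pos: [0.4875, 0.3121, 0.0812]
orientation: [-1.004, 1.484, -1.485]
wrist_force: [-1.0, -0.1, -1.7]
gripper_width: 0.0227
riser tcp [-0.0971  0.3006]
t 11.85 pos [0.4875 0.3121 0.0812] xhead -111.85 ydown [ 0.0003 -0.0002 -1.    ] F [-0.9975 -0.0791 -1.6716] w 0.0227
rows units x,y,z [-2.4876  0.0046  0.0839] spin(units, now) 0.008266929314383257
```

View pics/g10.png

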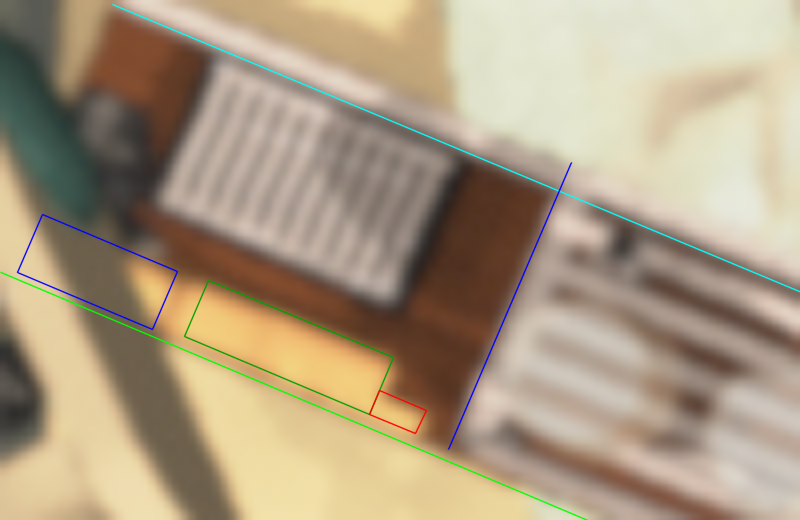

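```bash
python3 -c "
from h import *
for q in [(200,58),(152,203),(463,160),(408,303)]:
    u=(np.array(q)+.5)/8-.5+[195,160]; print(w2r(onplane('top',u,.05)))
"
python3 -m crank '[[15,-0.3,0,0,0],[15,-0.4,0,0,0],[15,-0.4,0,0,0],[15,-0.4,0,0,0],[15,-0.4,0,0,0]]'
python3 -m crank '[[15,-0.4,0,0,0],[15,-0.24,0,0,0],[15,0,0,0,0],[15,0,0,0,0]]'
python3 -c "
from h import *
tr(-.0685,.427,.081)
crop('top','g11',170,150,125,75,6.4,lines=riserlines()+sticklines(*stickpose()))"
```

```text
[-0.0062  0.3105]
[-0.066  0.305]
[-0.0034  0.1988]
[-0.0633  0.1964]
time_s: 12.4
tool_pos: [0.5242, 0.4005, 0.0812]
orientation: [-1.003, 1.485, -1.485]
wrist_force: [0.4, 0.8, -0.3]
gripper_width: 0.0231
time_s: 12.8
tool_pos: [0.5355, 0.4293, 0.0809]
orientation: [-1.004, 1.485, -1.485]
wrist_force: [-1.1, -0.6, -0.9]
gripper_width: 0.0228
riser tcp [-0.0963  0.4272]
t 12.80 pos [0.5355 0.4293 0.0809] xhead -111.90 ydown [-0.0002 -0.0007 -1.    ] F [-1.0784 -0.5914 -0.8888] w 0.0228
rows units x,y,z [ 0.0039 -0.0028  0.5551] spin(units, now) 0.0008304983566323662
```

View pics/g11.png

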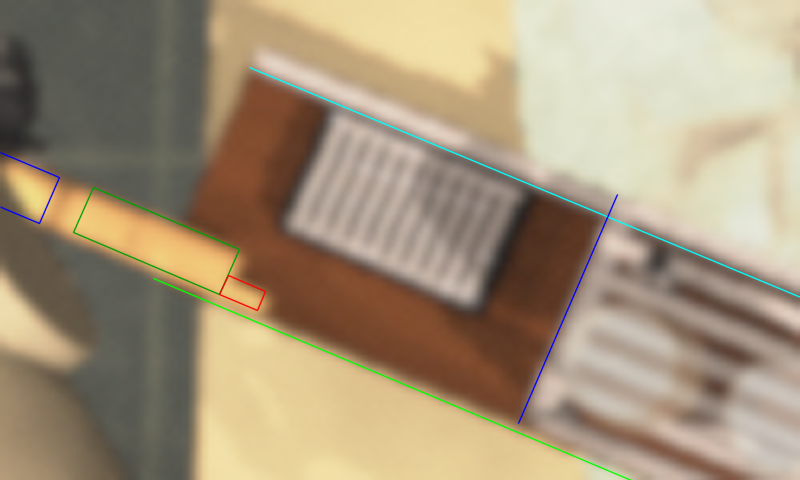

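```bash
python3 -m crank '[[15,0,0,0.15,0],[15,0,0,0.2,0],[15,0,0,0.15,0],[15,0,0,0.03,0],[15,0,0,0,0]]'
python3 -m crank '[[15,0.06,0,0,0],[15,0.06,0,0,0],[15,0.06,0,0,0],[15,0,0,0,0]]'
python3 -c "
from h import *
tr(-.069,.417,.081)
o,M=st();print(M.T@o['wrist_force'],M.T@o['wrist_torque'],w2r(o['tool_pos']))
crop('top','g12',190,150,100,65,8,lines=riserlines())"
```

```text
time_s: 13.35
tool_pos: [0.5605, 0.4194, 0.0811]
orientation: [-1.003, 1.485, -1.485]
wrist_force: [0.9, -1.2, -1.4]
gripper_width: 0.0229
time_s: 13.75
tool_pos: [0.5565, 0.4112, 0.0813]
orientation: [-1.004, 1.485, -1.485]
wrist_force: [-0.1, -0.2, -2.2]
gripper_width: 0.0232
riser tcp [-0.0701  0.4182]
t 13.75 pos [0.5565 0.4112 0.0813] xhead -111.89 ydown [-0.0001 -0.0002 -1.    ] F [-0.0988 -0.222  -2.2243] w 0.0232
rows units x,y,z [0.0248 0.007  0.0216] spin(units, now) 0.0014160380340465888
t 13.75 pos [0.5565 0.4112 0.0813] xhead -111.89 ydown [-0.0001 -0.0002 -1.    ] F [-0.0988 -0.222  -2.2243] w 0.0232
[ 0.2423  2.2243 -0.0089] [-0.0292  0.0406  0.0634] [-0.0701  0.4182]
```

View pics/g12.png

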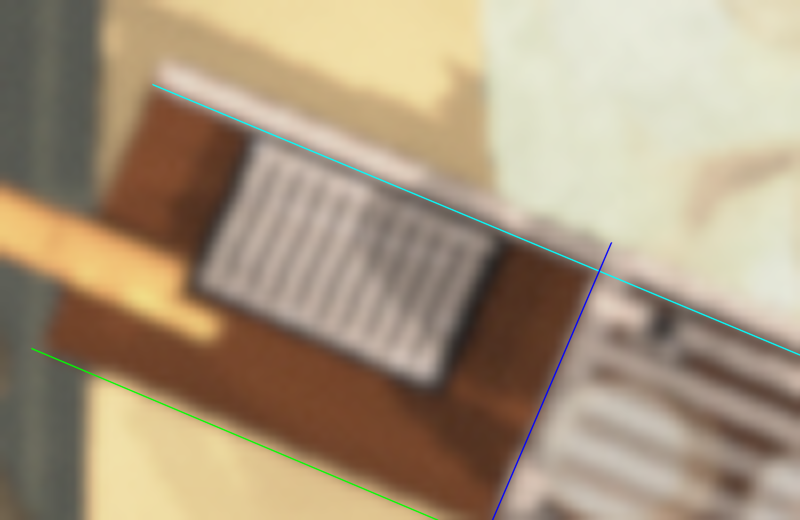

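```bash
python3 -m crank '[[15,0.04,0,0.04,0],[15,0.02,0,0.04,0],[15,0,0,0.02,0],[15,0,0,0.01,0],[15,0,0,0,0]]'
python3 -c "
from h import *
o,M=st();print(M.T@o['wrist_force'],M.T@o['wrist_torque'],w2r(o['tool_pos']))"
```

```text
time_s: 14.3
tool_pos: [0.5605, 0.4068, 0.0812]
orientation: [-1.004, 1.485, -1.485]
wrist_force: [-1.4, 1.2, -1.4]
gripper_width: 0.0229
t 14.30 pos [0.5605 0.4068 0.0812] xhead -111.89 ydown [-0.0005  0.     -1.    ] F [-1.3919  1.1962 -1.3512] w 0.0229
[-0.5912  1.3519 -1.7369] [-0.3228  0.1789 -0.0054] [-0.0647  0.4157]
```

```bash
python3 -m crank '[[15,0.06,0,0,0],[15,0.08,0,0,0],[15,0.08,0,0,0],[15,0.08,0,0,0],[15,0.08,0,0,0]]'
python3 -c "
from h import *
o,M=st();print(M.T@o['wrist_force'],M.T@o['wrist_torque'],w2r(o['tool_pos']))
crop('top','g13',190,150,100,65,8,lines=riserlines())"
```

```text
time_s: 14.8
tool_pos: [0.5535, 0.3895, 0.0816]
orientation: [-1.002, 1.485, -1.483]
wrist_force: [-0.6, 4.2, -0.1]
gripper_width: 0.0228
t 14.80 pos [0.5535 0.3895 0.0816] xhead -111.87 ydown [ 0.0008  0.0016 -1.    ] F [-0.6089  4.1749 -0.1078] w 0.0228
[-3.6476  0.1137 -2.12  ] [-0.4119  0.1672  0.8259] [-0.0648  0.397 ]
```

View pics/g13.png

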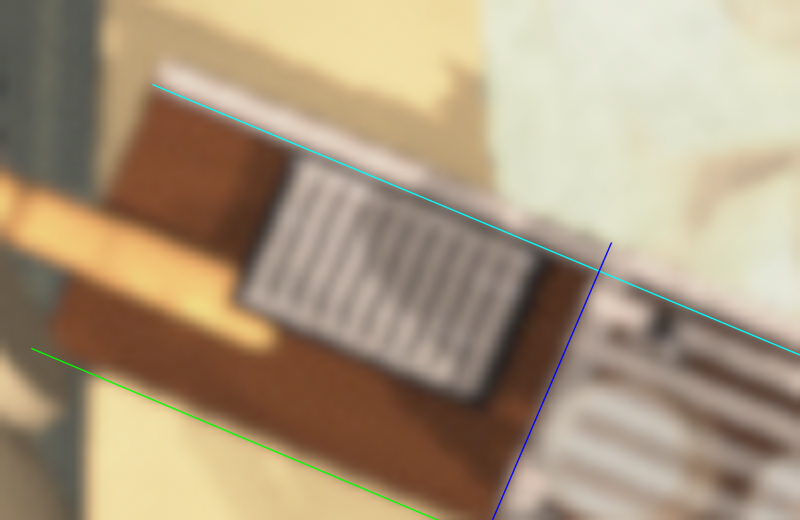

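```bash
cat > q.py <<'E'
from h import *
o,M=st();print("Ftool",M.T@o['wrist_force'],"T",M.T@o['wrist_torque'],"riser",w2r(o['tool_pos']))
E
python3 -m crank '[[15,0.08,0,0,0],[15,0.08,0,0,0],[15,0.08,0,0,0],[15,0.08,0,0,0],[15,0.08,0,0,0]]' >/dev/null; python3 q.py
python3 -m crank '[[15,0.08,0,0,0],[15,0.08,0,0,0],[15,0.08,0,0,0],[15,0.08,0,0,0],[15,0.08,0,0,0]]' > /dev/null; python3 q.py
python3 -c "
from h import *
crop('top','g14',190,150,140,90,5.7,lines=riserlines())"
```

```text
t 15.35 pos [0.5461 0.3709 0.0816] xhead -111.87 ydown [ 0.0007  0.0013 -1.    ] F [-0.5727  5.4414 -1.6979] w 0.0231
Ftool [-4.8338  1.7046 -2.559 ] T [-0.3809  0.215   0.8159] riser [-0.0647  0.377 ]
t 15.85 pos [0.5387 0.3523 0.0816] xhead -111.88 ydown [ 0.0007  0.0012 -1.    ] F [-0.3229  5.393  -1.3932] w 0.0232
Ftool [-4.8825  1.3991 -2.3094] T [-0.3751  0.1685  0.8208] riser [-0.0646  0.3569]
```

View pics/g14.png

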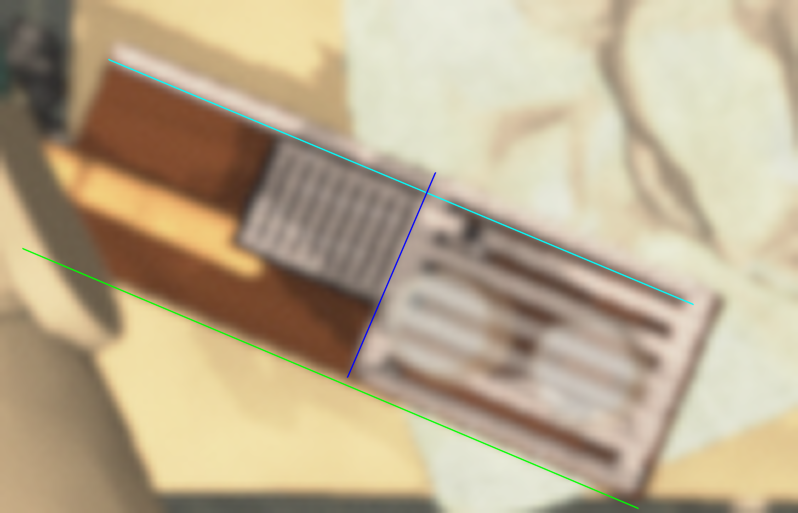

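```bash
for i in 1 2; do :; done
python3 -m crank '[[15,0.08,0,0,0],[15,0.08,0,0,0],[15,0.08,0,0,0],[15,0.08,0,0,0],[15,0.08,0,0,0]]' >/dev/null; python3 q.py
python3 -m crank '[[15,0.08,0,0,0],[15,0.08,0,0,0],[15,0.08,0,0,0],[15,0.08,0,0,0],[15,0.08,0,0,0]]' > /dev/null; python3 q.py
python3 -m crank '[[15,0.08,0,0,0],[15,0.08,0,0,0],[15,0.08,0,0,0],[15,0.08,0,0,0],[15,0.08,0,0,0]]' > /dev/null; python3 q.py
python3 -c "
from h import *
crop('top','g15',190,150,140,90,5.7,lines=riserlines())"
```

```text
t 16.40 pos [0.5314 0.3339 0.0817] xhead -111.87 ydown [ 0.001   0.0016 -1.    ] F [ 0.399   7.0942 -0.9558] w 0.0233
Ftool [-6.7303  0.9673 -2.2732] T [-0.4062  0.1707  1.0034] riser [-0.0646  0.3372]
t 16.90 pos [0.5239 0.3151 0.0816] xhead -111.88 ydown [ 0.0007  0.001  -1.    ] F [-0.0475  5.4791  0.5815] w 0.0227
Ftool [-5.0674 -0.576  -2.0857] T [-0.4006  0.1598  0.8767] riser [-0.0645  0.3169]
t 17.40 pos [0.5164 0.2965 0.0816] xhead -111.88 ydown [ 0.0007  0.0009 -1.    ] F [-0.3661  4.7382 -0.1514] w 0.0231
Ftool [-4.2603  0.1553 -2.1055] T [-0.3751  0.1472  0.8501] riser [-0.0645  0.2969]
```

View pics/g15.png

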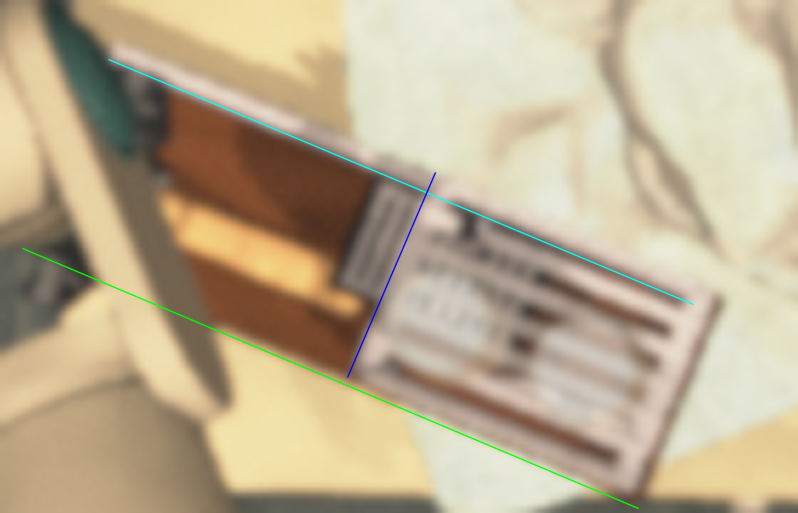

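```bash
python3 -m crank '[[15,0.08,0,0,0],[15,0.08,0,0,0],[15,0.08,0,0,0],[15,0.08,0,0,0],[15,0.08,0,0,0]]' >/dev/null; python3 q.py
python3 -m crank '[[15,0.08,0,0,0],[15,0.08,0,0,0],[15,0.08,0,0,0],[15,0.08,0,0,0],[15,0.08,0,0,0]]' > /dev/null; python3 q.py
python3 -m crank '[[15,0.08,0,0,0],[15,0.08,0,0,0],[15,0.08,0,0,0],[15,0.08,0,0,0],[15,0.08,0,0,0]]' > /dev/null; python3 q.py
python3 -c "
from h import *
crop('top','g16',190,150,140,90,5.7,lines=riserlines())"
```

```text
t 17.95 pos [0.509  0.2779 0.0815] xhead -111.88 ydown [ 0.0007  0.0006 -1.    ] F [0.9194 4.8481 0.0433] w 0.0230
Ftool [-4.8415 -0.0399 -0.9537] T [-0.3507  0.1013  0.8786] riser [-0.0644  0.2768]
t 18.45 pos [0.5014 0.2589 0.0814] xhead -111.89 ydown [ 0.0003  0.0001 -1.    ] F [ 0.2986  5.5086 -0.5302] w 0.0228
Ftool [-5.2227  0.5308 -1.7767] T [-0.2499  0.0637  0.8299] riser [-0.0644  0.2564]
t 18.95 pos [0.4939 0.2403 0.0814] xhead -111.89 ydown [ 0.0002 -0.     -1.    ] F [0.9731 4.6915 0.7233] w 0.0230
Ftool [-4.716  -0.7233 -0.8461] T [-0.2671  0.0786  0.8246] riser [-0.0644  0.2363]
```

View pics/g16.png

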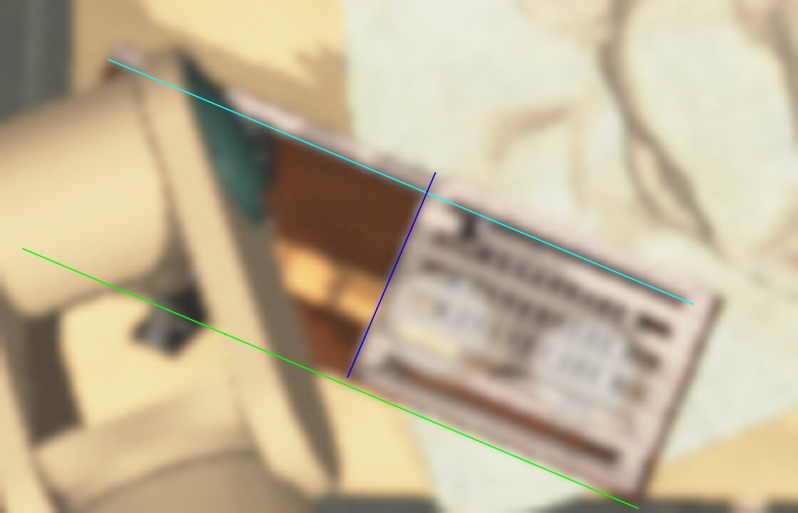

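```bash
python3 -m crank '[[15,0.06,0,0.01,0],[15,0.06,0,0.01,0],[15,0.06,0,0,0],[15,0.06,0,0,0]]' >/dev/null; python3 q.py
python3 -m crank '[[15,0.04,0,0,0],[15,0.04,0,0,0],[15,0,0,0,0]]' > /dev/null; python3 q.py
```

```text
t 19.40 pos [0.4901 0.2297 0.0815] xhead -111.90 ydown [-0.0004  0.0016 -1.    ] F [-0.5908  8.1393  0.7301] w 0.0226
Ftool [-7.3326 -0.7172 -3.5845] T [-0.746   0.3862  1.1976] riser [-0.0639  0.2251]
t 19.70 pos [0.4885 0.2256 0.0814] xhead -111.91 ydown [-0.0007  0.0009 -1.    ] F [-0.9493  6.1636  0.7232] w 0.0225
Ftool [-5.3648 -0.7171 -3.181 ] T [-0.6672  0.3079  0.8679] riser [-0.0639  0.2207]
```

```bash
python3 -m crank '[[15,0.04,0,0,0],[15,0.04,0,0,0],[15,0,0,0,0]]' >/dev/null; python3 q.py
python3 -m crank '[[15,0.03,0,0,0],[15,0.03,0,0,0],[15,0,0,0,0]]' > /dev/null; python3 q.py
```

```text
t 20.00 pos [0.4871 0.2221 0.0815] xhead -111.90 ydown [-0.0005  0.0012 -1.    ] F [-1.0592  6.8541  1.6279] w 0.0227
Ftool [-5.9658 -1.6188 -3.5412] T [-0.6695  0.3617  1.0423] riser [-0.0639  0.2169]
t 20.30 pos [0.4869 0.2216 0.0826] xhead -111.87 ydown [ 0.003   0.0066 -1.    ] F [ 1.5983 16.2074  1.3191] w 0.0228
Ftool [-15.6452  -1.2077  -4.5545] T [-0.9474  0.3939  2.9375] riser [-0.0639  0.2164]
```

```bash
python3 -m crank '[[15,0.03,0,0,0],[15,0,0,0,0],[15,0,0,0,0]]' >/dev/null; python3 q.py
python3 -c "
from h import *
for z in(.12,.132): print(proj('top',[r2w(-.014,.117,z)]),proj('side',[r2w(-.014,.117,z)]))
crop('top','g17',255,170,75,70,8)
crop('side','g18',250,190,110,90,7)"
```

```text
t 20.60 pos [0.4868 0.2214 0.0831] xhead -111.85 ydown [ 0.0047  0.0091 -0.9999] F [ 3.9319 22.0346  1.6319] w 0.0229
Ftool [-21.9307  -1.4131  -4.5492] T [-1.0228  0.4541  3.7651] riser [-0.0639  0.2161]
[[271.9086 190.7815]] [[294.0623 233.1388]]
[[271.337  190.4323]] [[293.8469 231.3912]]
```

View pics/g17.png

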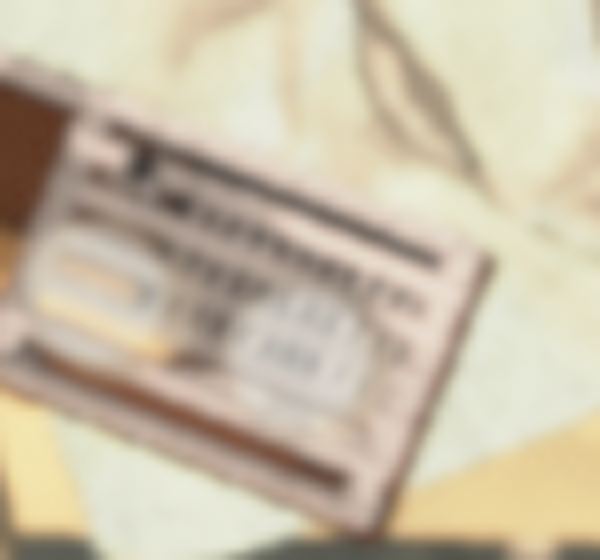

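View pics/g18.png

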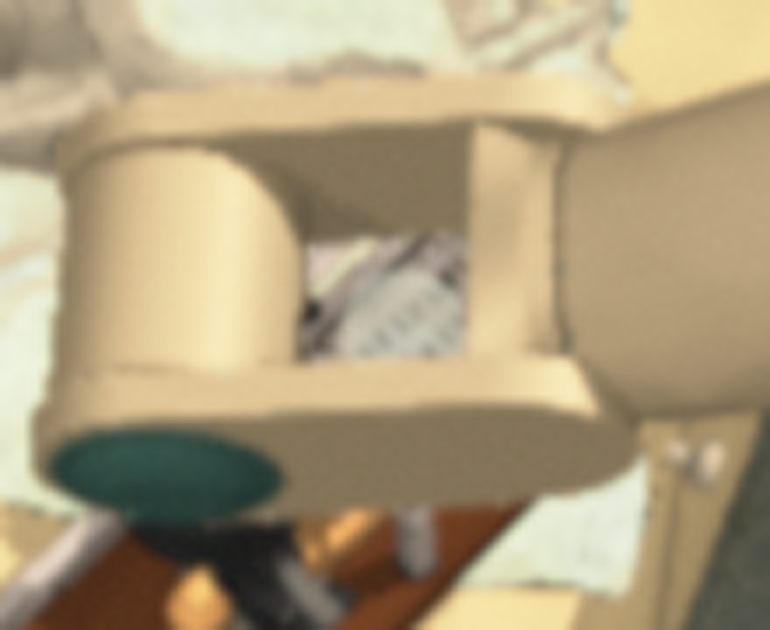

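```bash
python3 -m crank '[[15,-0.08,0,-0.02,0],[15,0,0,-0.06,0],[15,0,0,-0.03,0],[15,-0.1,0,0,0],[15,-0.2,0,0,0]]' >/dev/null; python3 q.py
python3 -m crank '[[15,-0.3,0,0,0],[15,-0.3,0,0,0],[15,-0.4,0,0,0],[15,-0.4,0,0,0],[15,-0.4,0,0,0]]' >/dev/null; python3 q.py
python3 -m crank '[[15,-0.3,0,0,0],[15,-0.1,0,0,0],[15,0,0,0,0]]' >/dev/null; python3 q.py
python3 -c "
from h import *
crop('top','g19',200,150,130,90,6)
crop('side','g20',225,190,135,120,5)"
```

```text
t 21.20 pos [0.4875 0.2363 0.0807] xhead -111.95 ydown [-0.0015 -0.0022 -1.    ] F [ 0.4903 -1.0479 -1.4914] w 0.0231
Ftool [0.7848 1.4929 0.8473] T [0.0532 0.051  0.0415] riser [-0.0689  0.2303]
t 21.70 pos [0.5214 0.3212 0.0804] xhead -111.91 ydown [-0.0013 -0.0019 -1.    ] F [ 0.8949 -0.4963 -0.3911] w 0.0226
Ftool [0.1257 0.3908 1.0157] T [-0.0346 -0.0048  0.0798] riser [-0.069   0.3216]
t 22.00 pos [0.5286 0.3393 0.0805] xhead -111.86 ydown [-0.0011 -0.0013 -1.    ] F [ 0.0826  0.2902 -0.7129] w 0.0231
Ftool [-0.3012  0.7124 -0.031 ] T [0.0137 0.0633 0.0662] riser [-0.0692  0.3411]
```

View pics/g19.png

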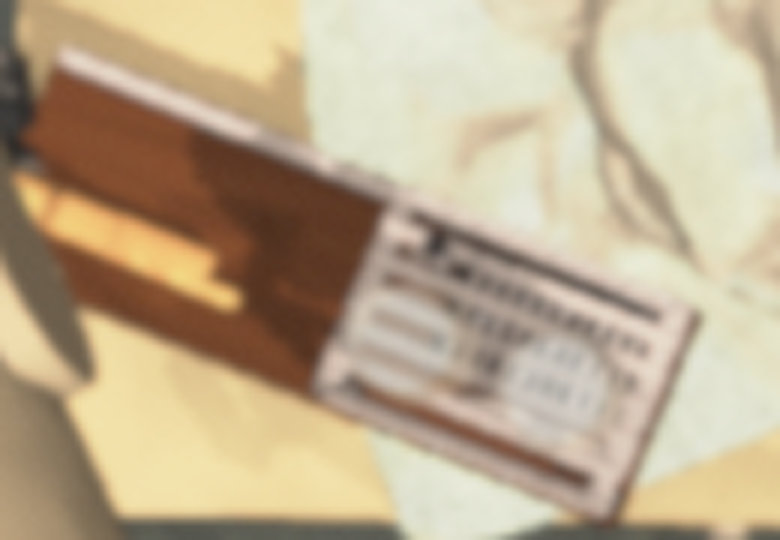

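View pics/g20.png

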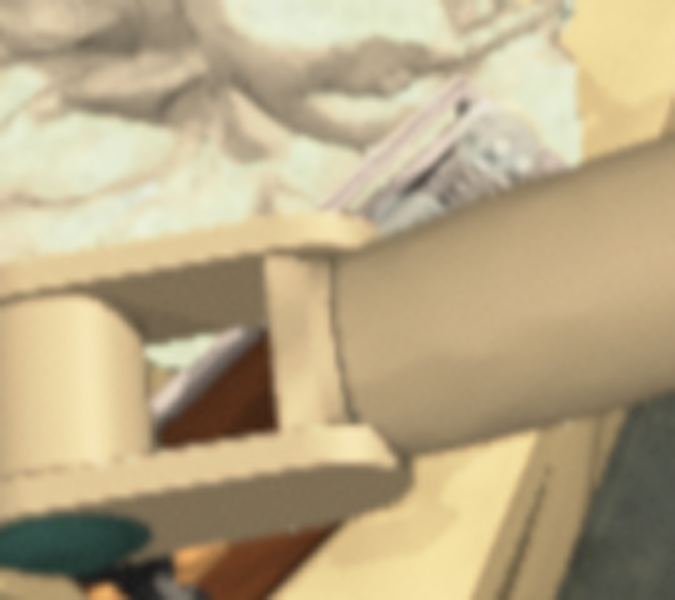

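```bash
python3 -m crank '[[15,0,-0.4,0,0],[15,0,-0.6,0,0],[15,0,-0.7,0,0],[15,0,-0.7,0,0],[15,0,-0.7,0,0]]' >/dev/null
python3 -m crank '[[15,0,-0.5,0,0],[15,0,0,0,0]]' >/dev/null
python3 -c "
from h import *
to([.392,-.185,.26],-98.4)
crop('top','g21',200,150,130,90,6)
crop('side','g22',225,190,135,120,5)"
```

```text
t 22.80 pos [0.5297 0.339  0.2665] xhead -111.94 ydown [ 0.0074  0.0037 -1.    ] F [ 0.5528 -0.3439 -1.2203] w 0.0231
rows units x,y,z [10.7515  0.0705  1.3603] spin(units, now) -2.256554217101126
```

View pics/g22.png

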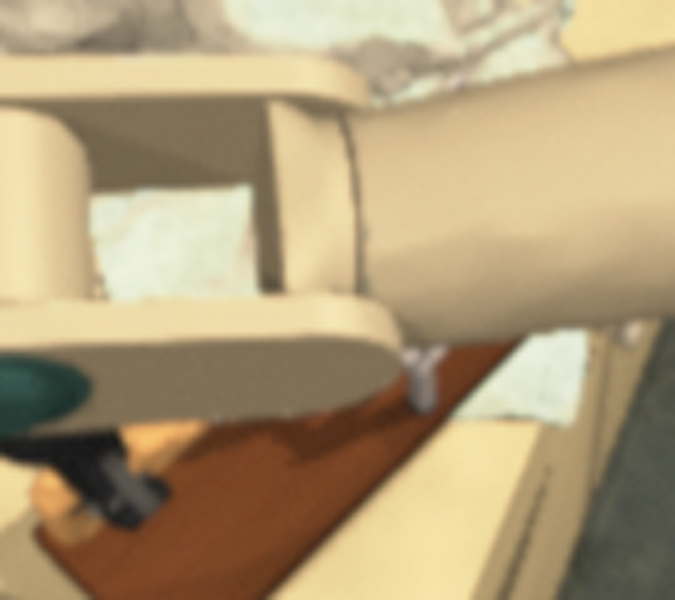

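```bash
python3 -m crank '[[15,0.35,0,0.05,0],[15,0.5,0,0.06,0],[15,0.5,0,0.06,0],[15,0.5,0,0.06,0],[15,0.5,0,0.06,0]]'>/dev/null
python3 -m crank '[[15,0.5,0,0.07,0],[15,0.5,0,0.07,0],[15,0.5,0,0.06,0],[15,0.5,0,0.06,0],[15,0.5,0,0.06,0]]'>/dev/null
python3 -m crank '[[15,0.5,0,0.07,0],[15,0.5,0,0.07,0],[15,0.5,0,0.06,0],[15,0.5,0,0.06,0],[15,0.5,0,0.06,0]]'
python3 -m crank '[[15,0.5,0,0.07,0],[15,0.5,0,0.07,0],[15,0.5,0,0.06,0],[15,0.5,0,0.06,0],[15,0.5,0,0.06,0]]'
python3 -m crank '[[15,0.5,0,0.07,0],[15,0.3,0,0.04,-0.5],[15,0.1,0,0,-0.75],[15,0,0,0,-0.75],[15,0,0,0,-0.25]]'
python3 -m crank '[[15,0,0,0,0]]'>/dev/null
python3 -c "
from h import *
to([.392,-.185,.26],-98.4)
crop('side','g23',225,190,135,120,5)"
```

```text
time_s: 24.4
tool_pos: [0.4336, -0.0201, 0.2588]
orientation: [-1.007, 1.488, -1.484]
wrist_force: [0.4, 0.7, -0.8]
gripper_width: 0.0225
time_s: 24.9
tool_pos: [0.4018, -0.1418, 0.2588]
orientation: [-1.006, 1.489, -1.483]
wrist_force: [0.6, 0.0, -1.4]
gripper_width: 0.0226
time_s: 25.4
tool_pos: [0.3908, -0.1849, 0.259]
orientation: [-1.138, 1.319, -1.313]
wrist_force: [-0.7, 0.1, -2.1]
gripper_width: 0.0228
t 25.50 pos [ 0.3912 -0.1847  0.2598] xhead -98.45 ydown [-0.0023  0.0012 -1.    ] F [ 0.0294  0.4398 -0.8724] w 0.0229
rows units x,y,z [ 0.0028 -0.0047  0.0171] spin(units, now) -0.007633669851074387
```

View pics/g23.png

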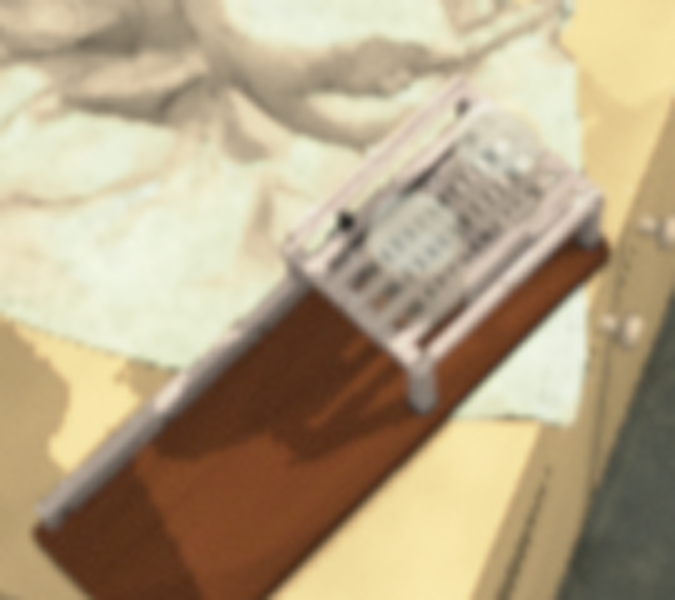

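```bash
python3 -c "
from h import *
a=cv2.imread('pics/side0.png');b=ctrl.capture('side')[:,:,::-1]
for im in(a,b):
    g=255-cv2.cvtColor(np.ascontiguousarray(im),cv2.COLOR_BGR2GRAY)[227:240,288:300].astype(float)
    w=np.clip(g-150,0,None);yy,xx=np.mgrid[227:240,288:300];print((w*xx).sum()/w.sum(),(w*yy).sum()/w.sum())
    ga=cv2.cvtColor(np.ascontiguousarray(im),cv2.COLOR_BGR2GRAY)
print(cv2.phaseCorrelate(cv2.cvtColor(a,cv2.COLOR_BGR2GRAY)[228:239,289:299].astype(float),cv2.cvtColor(np.ascontiguousarray(b),cv2.COLOR_BGR2GRAY)[228:239,289:299].astype(float)))
"
python3 -m crank '[[15,0,0.5,0,0],[15,0,0.6,0,0],[15,0,0.7,0,0],[15,0,0.7,0,0],[15,0,0.6,0,0]]'>/dev/null
python3 -m crank '[[15,0,0.4,0,0],[15,0,0.3,0,0],[15,0,0.2,0,0],[15,0,0,0,0],[15,0,0,0,0]]'>/dev/null
python3 q.py
```

```text
294.1141304347826 234.64402173913044
294.3121212121212 234.9151515151515
((-1.1787541723128285, -0.5494512707178281), 0.7799484485329491)
t 26.60 pos [ 0.392  -0.1851  0.0618] xhead -98.40 ydown [ 0.0006 -0.0005 -1.    ] F [ 0.851  -0.3173 -0.9629] w 0.0229
Ftool [0.1892 0.9636 0.8876] T [0.0158 0.0089 0.0519] riser [-0.0003 -0.1964]
```

Knob is at its original (down) place. Lower gently until contact with the counter.

```bash
python3 -m crank '[[15,0,0.1,0,0],[15,0,0.1,0,0],[15,0,0.03,0,0],[15,0,0,0,0]]'>/dev/null
python3 q.py
python3 -m crank '[[15,0,0.03,0,0],[15,0,0.02,0,0],[15,0,0,0,0]]'>/dev/null
python3 q.py
```

```text
t 27.00 pos [ 0.3915 -0.1849  0.0496] xhead -98.40 ydown [-0.0005  0.0002 -1.    ] F [ 0.0567  0.1962 -1.1164] w 0.0225
Ftool [-0.2022  1.1164  0.028 ] T [ 0.0101 -0.0323  0.068 ] riser [-0.0008 -0.1964]
t 27.30 pos [ 0.3919 -0.1851  0.048 ] xhead -98.39 ydown [ 0.0003 -0.0002 -1.    ] F [-3.0073  1.9558  5.7944] w 0.0231
Ftool [-1.495  -5.7957 -3.2586] T [-0.4482  0.0426  0.1737] riser [-0.0004 -0.1964]
```

```bash
python3 -m crank '[[30,0,0,0,0],[40,0,0,0,0],[56,0,0,0,0],[56,0,0,0,0],[56,0,0,0,0]]' 20
python3 -m crank '[[56,0,-0.2,0,0],[56,0,-0.4,0,0],[56,0,-0.6,0,0],[56,0,-0.7,0,0],[56,0,-0.7,0,0]]'
python3 -m crank '[[56,0,-0.7,0,0],[56,0,-0.7,0,0],[56,0,0,0,0]]'
python3 -m crank '[[56,1,0,0,0],[56,1,0,0,0],[56,1,0,0,0],[56,1,0,0,0],[56,0,0,0,0]]'
python3 -c "
from h import *
crop('top','h1',200,150,230,100,3.4)
crop('top','h2',350,190,80,60,8)
crop('side','h3',320,100,100,110,5)"
```

```text
time_s: 27.8
tool_pos: [0.3917, -0.185, 0.0473]
orientation: [-1.136, 1.316, -1.316]
wrist_force: [-0.0, -0.7, 1.2]
gripper_width: 0.0561
time_s: 28.3
tool_pos: [0.3915, -0.1848, 0.1793]
orientation: [-1.136, 1.316, -1.317]
wrist_force: [0.4, -0.3, -0.2]
gripper_width: 0.056
time_s: 28.6
tool_pos: [0.3931, -0.1857, 0.2535]
orientation: [-1.133, 1.307, -1.324]
wrist_force: [0.4, -0.5, 0.4]
gripper_width: 0.0561
time_s: 29.1
tool_pos: [0.3605, -0.3869, 0.2455]
orientation: [-1.135, 1.323, -1.318]
wrist_force: [-0.1, 1.0, 0.0]
gripper_width: 0.0558
```

View pics/h2.png

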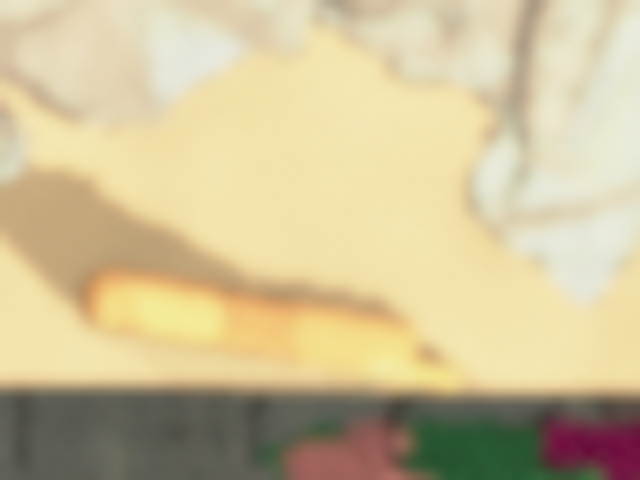

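View pics/h3.png

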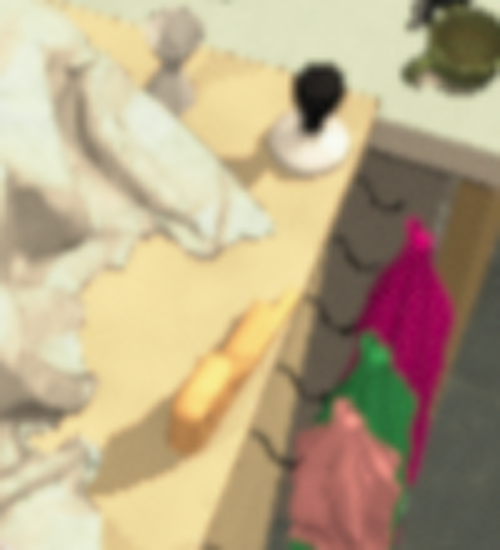

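View pics/h1.png

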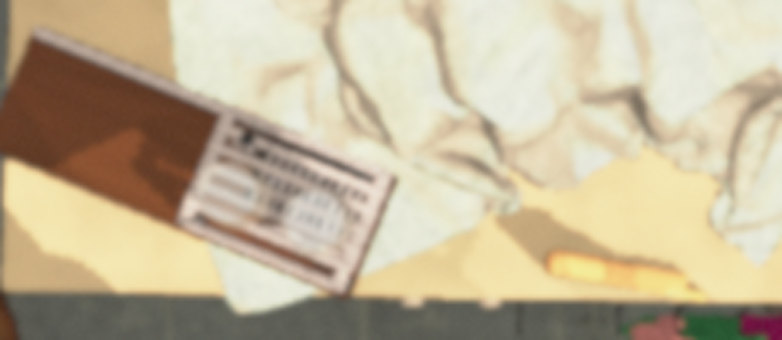

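```bash
python3 -c "
from rig import ctrl
print(ctrl.job_done())"
```

```text
the job is handed in; nothing more can be done
None
```

I finished the task and handed it in at about 29 s of the 67 s allowed. No verdict was reported.

**What I did:**
- Gripped the stick high on its handle and pressed the pan square against the back rail with its flat side, reaching about 17 N at contact.
- Hooked the notched end behind the pan and fed it along the rail. The feed force was 4 to 7 N, with 1 to 4 N pressing it toward the rail.
- Stopped when the pan hit the end stop at 16 to 22 N. The tool position was within about 1 mm of where full home should put it.
- Laid the stick flat on the counter close to where it started, a few millimetres further in from the front edge.

**Last checks:**
- **Catch:** the knob is within about 0.3 px of its starting place in the side picture; a catch held up by the pan would show a shift of about 1.8 px. A second image comparison on the same patch gave a shift of 0.5 to 1.2 px, mostly sideways. I trusted it less because the background there had changed.
- **Pan:** after I backed the stick away, it showed only dimly through the deck slats. That it is home therefore rests on the contact force, the tool position and the catch.
- **Other things:** the stick lies flat, clear of the station. The glasses, jigger and tamper look undisturbed, though I checked them only by eye.
- **Disagreement:** the two cameras differed by 2 to 3 mm and about 0.6° on where the station stands. Contact put the rail about 2.5 mm farther away than the pictures did, so I relied on contact for the feed.

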